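Pack the meeting-room kit tray and slide it into the desk rack

ROBOT

A 6-joint arm with a two-finger parallel gripper is mounted at the origin on the work surface. World frame = base frame: x ahead of the robot, y to its left, z up, the work surface at z = 0. Lengths are in m, angles in rad, forces in N, time in s.
With the tool pointing down it reaches from about 0.35 to 0.925 m from the base axis. Payload 6.4 kg.
Tool frame: the origin (TCP) lies midway between the tips of the shut fingers; the grasp point (between the pads) lies 19 mm behind it (r.grip_depth is the distance from the TCP to the grasp point, in m); z points along the fingers, y is the line along which they close (so a half turn about z gives the same grasp; the last joint's range is limited). The gripper opens to 94 mm and grips with 3 to 60 N. Pads are 16 mm wide; open, the fingers measure 119 mm over their backs; the gripper's body (75 mm by 177 mm) begins 78 mm behind the grasp point.
Start: joints at [-1.351, 0.245, 1.558, -0, 1.339, -0.174], TCP at [0.249, -0.6, 0.205] pointing down, gripper open.
Joint ranges: [-3.13, 3.13], [-1.02, 2.26], [0.13, 2.54], [-0.95, 4.09], [0.21, 2.88], [-2.74, 2.74]. Speed limits (rad/s): [2.57, 2.57, 3.14, 3.14, 3.14, 3.14].

INTERFACE

Orientations are given as [roll, pitch, yaw] about the fixed x, y, z axes, in that order (R = Rz(yaw) Ry(pitch) Rx(roll)).
In Python, from bench import r, read_camera, order gives the robot as it stands.
- The arm moves only by the tool move_arm, never from a script. Its argument "commands" is a list that holds one entry, the list of rows, each a list of 7 numbers: the turn, a rotation vector about the tool's x, y, z in degrees, then the shift along the tool's x, y, z in units of 25 mm (1.0 is 25 mm), then the closure, from -1 (fully open) to 1 (shut), so that 0 is half open. In form: [[[rx, ry, rz, dx, dy, dz, gripper], ...]]. A call has exactly 5 rows; each row is the pose to reach, as a shift and turn from the pose commanded when the call began, along the tool's axes at that moment; what a row does not reach only later rows make up. A row lasts 1/8 s, in which the tool goes at most 62.5 mm and 10.7 degrees, less where a joint would pass 70% of its speed; a pose out of reach is approached as far as the arm can. A call with a gripper value outside its range is refused whole. The fingers move at their own pace and stop on an object; the grip force is fixed at half the most. Time passes only in rows, so rows that repeat a pose let the fingers close, or fill a call up. It gives the time, the measured TCP pose, the force, the opening and the grip force at its end, in the units of the state.
- r.get_state(): the state, without advancing time (a new reading comes with each control period).
- read_camera(name): name is "scene" or "side" or "wrist"; returns a dict with "img" (384x512x3 uint8, red, green, blue), "fovy" (degrees; the focal length in pixels is half the picture's height over the tangent of half this angle, whatever the lens; pixels are square), "cx", "cy" (the principal point, pixels), "extrinsics" (4x4, takes a point from camera to world coordinates). Camera axes: x right, y up, looking along -z (the intrinsics and any distortion apply to the point x, -y, -z); pixel columns grow to the right and rows downward; lengths in m; the calibration is good to about 2 mm. A picture is of the moment at which its call begins. There is no depth.
- order.sign_off(): hands the job in; it is judged then, once.
The state is a dict: "t": time; "joint_positions": joint angles; "qd": joint speeds; "effort": joint torques, N m; "tcp_pos": TCP position; "tcp_rot": TCP orientation; "contact_force": force on the tool from outside, world axes, zero at the start; "wrist_torque": the same for the moment, N m; "opening": opening from 0.0 (shut) to 1.0 (fully open); "gripper_force": force on a finger pad.
Only numpy, scipy, OpenCV 4.12 (cv2) and the standard library are available. Lean on these libraries where they do the work, as an engineer would, in place of code of your own. Each camera call takes 0.05 s, during which the arm holds its last target. There are 200 camera calls.

TASK

Pack the loan kit: press every piece of equipment lying on the desk fully down into its own cut-out in the foam tray while the tray stands on the desk. Then carry the tray, keeping it level, to the rack and slide it from the open front onto the rail pair directly above the highest sheet stored there, handle left standing up, until it meets the end stops. Leave the stored sheets and the other things on the desk as they are.

Things in the scene. Friction and masses are not known exactly. Their poses are not given: they have to be found in the camera images.
- rack: Fixed rack, black posts and aluminium L-rails, 240 deep (x), 294 wide (y), 270 high. Origin: centre of its footprint on the desk. Open front faces its own -x; sheets slide in towards +x. Four rail pairs carry a sheet's underside at 40, 95, 150, 205 mm above the origin. Nothing crosses the gap between left and right rails above the 12 mm base, so a gripper can move down the middle, open above.
- rail_bottom (a point): Where the centre of a sheet's underside lies when it is home on the lowest rail pair: rack x = 2, y = 0, z = 40 mm. Home, a 210 mm deep sheet touches the end stops, 18 mm high, faces at rack x = 107 mm.
- rail_top (a point): The same for the highest rail pair, z = 205 mm. Over it lie plywood frame strips (undersides at 262 mm), so a sheet cannot be let in from above. Pairs are 55 mm apart, flanges 5 mm thick.
- rack_mouth (a point): Middle between the front ends of the lowest rails: rack x = -105, z = 40 mm; all rails begin at this x. Free gap between left and right rails (and frame strips) 208 mm, between their 18 mm high side webs 240 mm, so a 230 mm wide sheet has 5 mm play each side.
- tray: Loan-kit tray, loose, about 0.5 kg (0.4 to 0.65): aluminium sheet 210 (x) x 230 (y) x 4 mm with a dark foam insert 206 x 196 mm, top 22 mm above the underside, pocket floors at 8 mm; the bare 17 mm side edges ride on the rails. Origin: centre of the underside. Enters the rack +x edge first, axes along the rack's axes. Starts flat on the desk, pockets empty.
- tray_handle (a point): Top centre of the tray's upright plywood handle plate, 72 mm above the tray's underside: 14 mm thick in tray x, 60 mm long in tray y, rising from the foam top (22 mm). Grasp it with the fingers closing along tray x; the loaded tray balances there.
- presenter: Hand-held presenter remote, black, 0.06 kg: outline a bar x -40..12, y -12..12 mm plus a wider head x 12..40, y -19..19; 30 mm high throughout, lies flat with its top side up. Origin: at outline point 0, 0 on its underside. May be absent.
- adapter: Angled power adapter, white, L-shaped, 0.06 kg: outline a bar x -40..40, y -12..12 mm plus a foot x 14..40, y 12..34; 30 mm high throughout, lies flat with its top side up. Origin: at outline point 0, 0 on its underside. May be absent.
- microphone: Table microphone, grey, T-shaped, 0.06 kg: outline a cross-piece x -40..-24, y -28..28 mm plus a stem x -24..40, y -11..11; 30 mm high throughout, lies flat with its top side up. Origin: at outline point 0, 0 on its underside. May be absent.
- hub: USB hub, aluminium, a bar with a side lug, 0.06 kg: outline a bar x -40..40, y -12..12 mm plus a lug x -30..-4, y -30..-12; 30 mm high throughout, lies flat with its top side up. Origin: at outline point 0, 0 on its underside. May be absent.
- charger: Small phone charger, black, 0.03 kg: outline a bar x -22..22, y -10..10 mm plus a corner block x 4..22, y 10..20; 30 mm high throughout, lies flat with its top side up. Origin: at outline point 0, 0 on its underside. May be absent.
- pocket_presenter (a point): Floor of the tray's pocket for the presenter, where the presenter's origin belongs: centred 62, 50 mm (tray x, y); the item's x axis points to tray +y. The pocket has the item's outline widened by 1.5 mm all round, so only this item fits, and only this way round; seated, the item stands 16 mm proud of the foam.
- pocket_adapter (a point): Floor of the tray's pocket for the adapter, where the adapter's origin belongs: centred 62, -50 mm (tray x, y); the item's x axis points to tray -y. The pocket has the item's outline widened by 1.5 mm all round, so only this item fits, and only this way round; seated, the item stands 16 mm proud of the foam.
- pocket_microphone (a point): Floor of the tray's pocket for the microphone, where the microphone's origin belongs: centred -62, 50 mm (tray x, y); the item's x axis points to tray -y. The pocket has the item's outline widened by 1.5 mm all round, so only this item fits, and only this way round; seated, the item stands 16 mm proud of the foam.
- pocket_hub (a point): Floor of the tray's pocket for the hub, where the hub's origin belongs: centred -62, -50 mm (tray x, y); the item's x axis points to tray -y. The pocket has the item's outline widened by 1.5 mm all round, so only this item fits, and only this way round; seated, the item stands 16 mm proud of the foam.
- pocket_charger (a point): Floor of the tray's pocket for the charger, where the charger's origin belongs: centred 0, -62 mm (tray x, y), behind the handle's end; the item's x axis points to tray +y. The pocket has the item's outline widened by 1.5 mm all round, so only this item fits, and only this way round; seated, the item stands 16 mm proud of the foam.
- shelf0: A shelf sheet already stored in the rack, carrying a closed grey laptop, 20 mm high in all: aluminium, 210 x 230 x 4 mm like the tray's, loose, 0.7 kg, on the rail pair at 40 mm. Origin: centre of its underside. May be absent.
- shelf1: A shelf sheet already stored in the rack, carrying a stack of paper, 30 mm high in all: aluminium, 210 x 230 x 4 mm like the tray's, loose, 0.7 kg, on the rail pair at 95 mm. Origin: centre of its underside. May be absent.
- shelf2: A shelf sheet already stored in the rack, carrying a black case, 26 mm high in all: aluminium, 210 x 230 x 4 mm like the tray's, loose, 0.7 kg, on the rail pair at 150 mm. Origin: centre of its underside. May be absent.
- mug: Black mug 76 mm wide, 85 high, a bystander, to be left where it is. Origin: centre of the underside.
- jar: Glass jar 64 mm wide, 100 high, a bystander, to be left where it is. Origin: centre of the underside.
- notebook: Notebook 100 x 150 x 14 mm, a bystander, to be left where it is. Origin: centre of the underside.
- stapler: Black stapler 110 x 32 x 34 mm, a bystander, to be left where it is. Origin: centre of the underside.
- pencup: Metal cup 72 mm wide, 90 high, a bystander, to be left where it is. Origin: centre of the underside.

How it is judged:
On the way, in this order (a step that is already met when the one before it is completed fails the run):
1. every item present is seated in its pocket while the tray stands on the desk (distance between presenter and pocket_presenter below 0.006 m and angle between the x axis of each of presenter, adapter, microphone, hub, charger and the y axis of tray, either way round below 0.1 rad and distance between adapter and pocket_adapter below 0.006 m and distance between microphone and pocket_microphone below 0.006 m and distance between hub and pocket_hub below 0.006 m and distance between charger and pocket_charger below 0.006 m and height (world z) of tray below 0.02 m), for 0.2 s.
2. the tray enters the rail pair directly above the highest stored sheet from the open front (x of tray in the frame of rack between -0.17 and -0.02 m and y of tray in the frame of rack between -0.02 and 0.02 m and z of tray in the frame of shelf0 above 0.03 m and z of tray in the frame of shelf1 above 0.03 m and z of tray in the frame of shelf2 above 0.03 m and (z of tray in the frame of shelf0 between 0.04 and 0.07 m or z of tray in the frame of shelf1 between 0.04 and 0.07 m or z of tray in the frame of shelf2 between 0.04 and 0.07 m)), for 0.05 s.
At the end, for the whole second after the job is handed in: Every item present lies in its own pocket (its origin within 6 mm of the pocket's point, axes within 0.1 rad), and the tray rests level (0.05 rad) on the rail pair directly above the highest stored sheet (height within 6 mm), home against the end stops (within 8 mm), square (0.06 rad), at rest (distance between presenter and pocket_presenter below 0.006 m and angle between the x axis of each of presenter, adapter, microphone, hub, charger and the y axis of tray, either way round below 0.1 rad and distance between adapter and pocket_adapter below 0.006 m and distance between microphone and pocket_microphone below 0.006 m and distance between hub and pocket_hub below 0.006 m and distance between charger and pocket_charger below 0.006 m and x of tray in the frame of rack between -0.006 and 0.01 m and y of tray in the frame of rack between -0.009 and 0.009 m and z of tray in the frame of shelf0 above 0.03 m and z of tray in the frame of shelf1 above 0.03 m and z of tray in the frame of shelf2 above 0.03 m and (z of tray in the frame of shelf0 between 0.049 and 0.061 m or z of tray in the frame of shelf1 between 0.049 and 0.061 m or z of tray in the frame of shelf2 between 0.049 and 0.061 m) and angle between the x axis of tray and the x axis of rack, either way round below 0.06 rad and angle between tray's own z axis and vertical below 0.05 rad and linear speed of tray below 0.01 m/s); the robot touches nothing.
It fails at once if the tray is tipped by more than 0.4 rad (angle between tray's own z axis and vertical above 0.4 rad).
It fails at once if a stored sheet is shoved by more than 20 mm (distance of any of shelf0, shelf1, shelf2 from where it was at the start of the episode above 0.02 m).
It fails at once if a bystander is moved by more than 40 mm (distance of any of mug, jar, notebook, stapler, pencup from where it was at the start of the episode above 0.04 m).
Of presenter, adapter, microphone, hub, charger only 3 to 5 are there at a start; the rules pass over those that are not, and their reading is None.
Of shelf0, shelf1, shelf2 only 1 to 2 are there at a start; the rules pass over those that are not, and their reading is None.
At some moment in a run one of presenter, adapter, microphone, hub, charger may be knocked a few centimetres aside while the robot is not near it.
It also fails if it takes over 210 s, if anything falls off the work surface, if the arm or the gripper's body presses on something with over 40 N, if the wrist force passes 120 N, or if a joint passes its speed limit or range.

## Working session

There is one attempt and no reset: what is moved stays moved. The work goes in short steps, Python scripts to look and compute and a tool call to move; the robot and the scene stay as the last step left them, time stands still between calls to the robot, and variables do not carry over. Pictures are saved under pics/ and viewed, at most 14 in all, crops included, and the job is handed in when it is done.

Besides the shell and the picture viewer there is one more tool, called after "Call:" as name(argument=value, ...) on one line, values as JSON. move_arm: Moves the arm, as the interface text tells. Its arguments: {"type":"object","properties":{"commands":{"type":"array"}},"required":["commands"]}

```bash
ls; mkdir -p pics; cat > h.py <<'E'
import numpy as np, cv2
from bench import r, read_camera, order
from scipy.spatial.transform import Rotation as R
def K(c):
    h,w=c["img"].shape[:2]; f=h/2/np.tan(np.radians(c["fovy"])/2)
    return f
def ray(c,u,v):
    f=K(c); d=np.array([(u-c["cx"])/f,-(v-c["cy"])/f,-1.0]); E=np.array(c["extrinsics"])
    return E[:3,3],E[:3,:3]@d
def onz(c,u,v,z):
    o,d=ray(c,u,v); return o+d*(z-o[2])/d[2]
def tri(c1,p1,c2,p2):
    o1,d1=ray(c1,*p1);o2,d2=ray(c2,*p2)
    A=np.stack([d1,-d2],1); s=np.linalg.lstsq(A,o2-o1,rcond=None)[0]
    a=o1+s[0]*d1;b=o2+s[1]*d2
    return (a+b)/2,np.linalg.norm(a-b)
def proj(c,P):
    E=np.array(c["extrinsics"]); q=E[:3,:3].T@(np.array(P)-E[:3,3]); f=K(c)
    return c["cx"]+f*q[0]/-q[2], c["cy"]-f*q[1]/-q[2]
def snap(name,fn=None,scale=1):
    c=read_camera(name)
    if fn: cv2.imwrite("pics/"+fn,cv2.resize(c["img"][:,:,::-1],None,fx=scale,fy=scale,interpolation=cv2.INTER_CUBIC))
    return c
E
python3 - <<'E'
from h import *
import pickle
s=r.get_state();print(s)
d={}
for n in("scene","side","wrist"):
    c=snap(n,n+"0.png",1.5);d[n]=c
    print(n,{k:v for k,v in c.items() if k!="img"})
pickle.dump(d,open("c0.pkl","wb"))
E
```

```text
pics
{'t': 0.0, 'joint_positions': array([-1.35110577e+00,  2.45788199e-01,  1.55901413e+00, -1.60686443e-05,
        1.33873472e+00, -1.74080416e-01]), 'qd': array([ 1.98682176e-04,  3.32325451e-05, -4.38536872e-04, -6.37458624e-05,
        2.34021562e-03, -1.90685957e-05]), 'effort': array([ 2.35584237e-03, -4.15832627e+01, -3.14599979e+01,  6.86111930e-02,
        3.31973133e-02, -1.44372948e-04]), 'tcp_pos': array([ 0.24926476, -0.59963965,  0.20436188]), 'tcp_rot': array([-3.13967494e+00, -3.21379926e-04,  3.93774376e-01]), 'contact_force': array([-0.22160086, -0.30589875, -0.05598885]), 'wrist_torque': array([ 0.03926102, -0.01194081,  0.01681225]), 'gripper_force': 0.0, 'opening': 1.0005240971623057}
scene {'fovy': 46.942935022569195, 'cx': 261.73086273799737, 'cy': 195.37403790636733, 'extrinsics': array([[ 0.38203522, -0.66469554,  0.64205057,  1.51159042],
       [ 0.92413652,  0.27134847, -0.26896414, -0.28518266],
       [ 0.00455983,  0.69609615,  0.71793409,  1.20626862],
       [ 0.        ,  0.        ,  0.        ,  1.        ]])}
side {'fovy': 55.645330784622494, 'cx': 258.5795358131764, 'cy': 189.4580728460733, 'extrinsics': array([[-0.79998516,  0.29659475, -0.5215892 ,  0.02585877],
       [-0.59978289, -0.37085856,  0.70903061,  0.81633514],
       [ 0.01685893,  0.88005425,  0.4745738 ,  0.62110655],
       [ 0.        ,  0.        ,  0.        ,  1.        ]])}
wrist {'fovy': 61.35953372716179, 'cx': 252.67093077737474, 'cy': 192.55796779600772, 'extrinsics': array([[ 0.38368836,  0.88472558,  0.26465806,  0.32775476],
       [-0.92346175,  0.36798998,  0.10863594, -0.56646624],
       [-0.00127852, -0.28608394,  0.95820371,  0.38378374],
       [ 0.        ,  0.        ,  0.        ,  1.        ]])}
```

View pics/scene0.png

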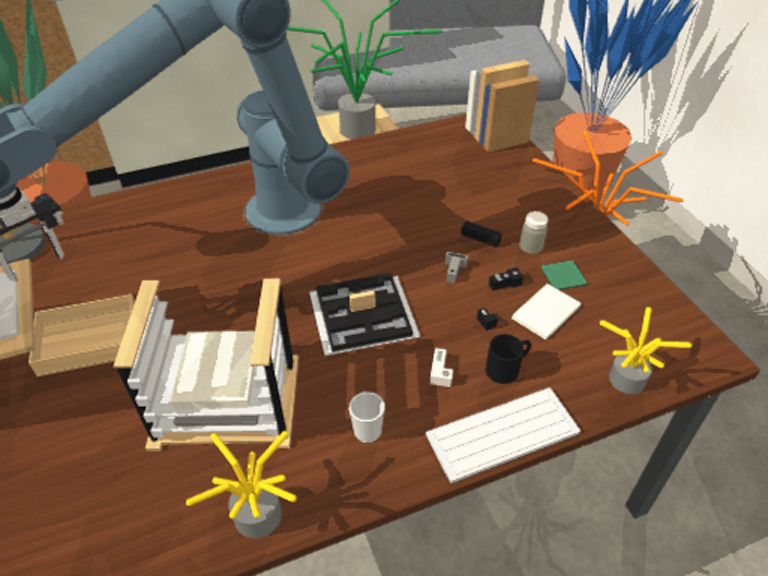

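View pics/side0.png

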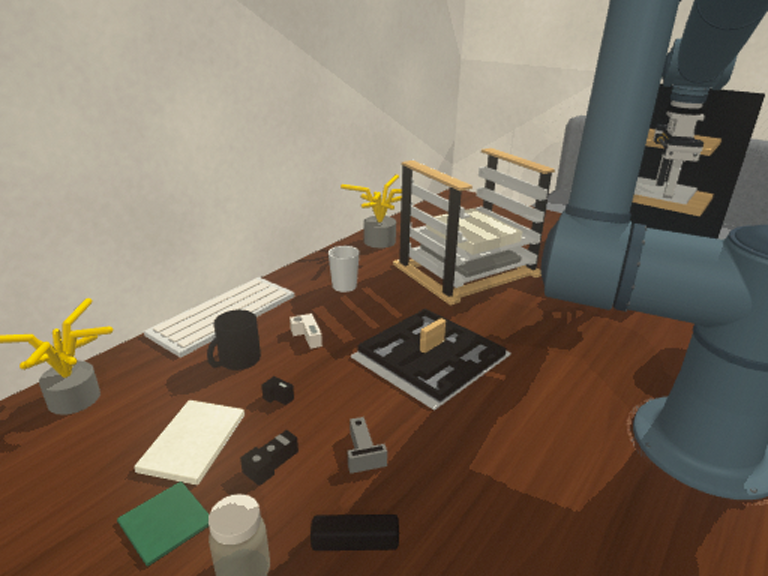

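```bash
python3 - <<'E'
from h import *
import pickle
d=pickle.load(open("c0.pkl","rb"));a,b=d["scene"],d["side"]
pts={"stripR_far(end small x)":((272,280),(466,188)),"stripR_near":((262,364),(405,164)),"stripL_far":((149,282),(548,171)),"stripL_near":((131,365),(486,152)),
"handle":((362,293),(433,321)),"adapter":((441,350),(300,317)),"charger":((486,315),(278,381)),"presenter":((505,274),(270,453)),"mic":((457,256),(364,440)),"jar":((535,215),(235,512)),"mug":((505,343),(238,318)),"cup":((367,400),(344,252)),
"trayA":((312,292),(507,353)),"trayB":((398,276),(434,405)),"trayC":((418,338),(353,355)),"stapler":((482,230),(355,520))}
for k,(p,q) in pts.items():
    P,e=tri(a,np.array(p)/1.5,b,np.array(q)/1.5);print(k,P.round(3),round(e,4))
for n in [(312,292),(398,276),(418,338),(325,354)]: print("tray",onz(a,n[0]/1.5,n[1]/1.5,.004).round(3))
E
```

```text
stripR_far(end small x) [ 0.541 -0.144  0.265] 0.0051
stripR_near [ 0.743 -0.217  0.263] 0.0008
stripL_far [ 0.457 -0.373  0.266] 0.001
stripL_near [ 0.65  -0.436  0.261] 0.0081
handle [0.472 0.07  0.077] 0.0048
adapter [0.694 0.183 0.058] 0.0151
charger [0.612 0.332 0.032] 0.0035
presenter [0.503 0.448 0.027] 0.0005
mic [0.405 0.356 0.039] 0.0048
jar [0.405 0.581 0.105] 0.0003
mug [0.746 0.3   0.091] 0.0049
cup [ 0.775 -0.031  0.094] 0.0004
trayA [ 0.355 -0.023  0.004] 0.003
trayB [0.384 0.198 0.008] 0.008
trayC [ 0.59   0.164 -0.   ] 0.0068
stapler [0.331 0.468 0.033] 0.0076
tray [ 0.356 -0.022  0.004]
tray [0.385 0.202 0.004]
tray [0.596 0.164 0.004]
tray [ 0.559 -0.055  0.004]
```

View pics/wrist0.png

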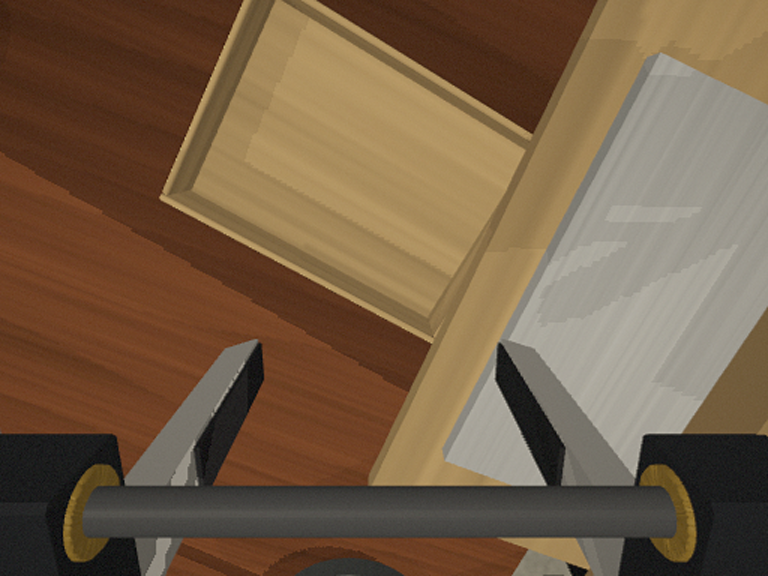

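```bash
cat >> h.py <<'E'
def go(x,y,z,yawdeg,cur=None):
    "shift/turn in tool axes from the current pose to a tool-down pose; half-turn free"
    s=r.get_state(); R0=R.from_euler("xyz",s["tcp_rot"]); p=np.array(s["tcp_pos"])
    best=None
    for k in(-180,0,180):
        R1=R.from_euler("xyz",[180,0,yawdeg+k],degrees=True)
        rv=(R0.inv()*R1).as_rotvec(degrees=True)
        if best is None or np.linalg.norm(rv)<np.linalg.norm(best): best=rv
    sh=R0.inv().apply(np.array([x,y,z])-p)/0.025
    print("turn",best.round(2),"shift",sh.round(3),"tcp",p.round(4),"rot",np.degrees(s["tcp_rot"]).round(2))
E
python3 -c "
from h import *
go(.25,-.6,.42,22.5);go(.55,-.28,.42,22.5)"
```

```text
turn [-0.09 -0.01  0.06] shift [ 2.500e-02  6.000e-03 -8.617e+00] tcp [ 0.2493 -0.5998  0.2046] rot [-1.7991e+02 -1.0000e-02  2.2560e+01]
turn [-0.09 -0.01  0.06] shift [16.018 -7.21  -8.602] tcp [ 0.2493 -0.5998  0.2046] rot [-1.7991e+02 -1.0000e-02  2.2560e+01]
```

Call:
move_arm(commands=[[[0, 0, 0, 0, 0, -2.5, -1], [0, 0, 0, 0, 0, -5, -1], [0, 0, 0, 0, 0, -7.4, -1], [0, 0, 0, 2, -1, -8.6, -1], [0, 0, 0, 4, -2, -8.6, -1]]])

```text
t: 0.78
tcp_pos: [0.3233, -0.5158, 0.424]
tcp_rot: [3.136, -0.0, 0.392]
contact_force: [0.5, -0.9, -0.8]
opening: 1.002
gripper_force: 0.0
```

Call:
move_arm(commands=[[[0, 0, 0, 2.2, -1, 0, -1], [0, 0, 0, 4.5, -2, 0, -1], [0, 0, 0, 6.8, -3, 0, -1], [0, 0, 0, 9, -4, 0, -1], [0, 0, 0, 12, -5.2, 0, -1]]])

```text
t: 1.4
tcp_pos: [0.5377, -0.2916, 0.4203]
tcp_rot: [-3.142, 0.0, 0.394]
contact_force: [0.0, 0.6, 0.2]
opening: 0.998
gripper_force: 0.0
```

```bash
python3 -c "
from h import *
import pickle
go(.44,.08,.42,83)
c=snap('wrist','w1.png',1.5);pickle.dump(c,open('w1.pkl','wb'))"
```

```text
turn [-1.000e-02  0.000e+00 -6.044e+01] shift [ 2.0930e+00 -1.5226e+01  1.2000e-02] tcp [ 0.5377 -0.2916  0.4203] rot [-1.800e+02  1.000e-02  2.256e+01]
```

View pics/w1.png

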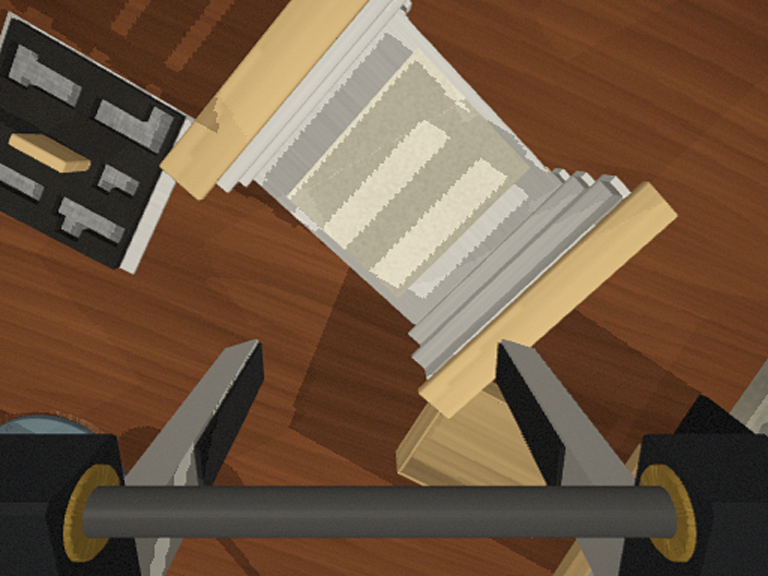

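```bash
python3 - <<'E'
from h import *
import pickle
c=pickle.load(open("w1.pkl","rb"))
q={k:onz(c,(v[0])/1.5,v[1]/1.5,.27) for k,v in dict(lo=(162,165),li=(200,198),ri=(420,390),ro=(445,416),Fro=(677,213),Fri=(650,183),Lfi=(376,0)).items()}
for k,v in q.items(): print(k,v.round(4))
print(np.linalg.norm(q['li']-q['ri']),np.linalg.norm(q['Fri']-q['ri']),np.linalg.norm(q['lo']-q['ro']))
for a,b in(('ri','Fri'),('ro','Fro'),('li','Lfi')):
    d=q[b]-q[a];print(np.degrees(np.arctan2(d[1],d[0])))
d=q['ri']-q['li'];print(np.degrees(np.arctan2(d[0],-d[1])))
E
```

```text
lo [ 0.5489 -0.1314  0.27  ]
li [ 0.5378 -0.1606  0.27  ]
ri [ 0.4633 -0.3552  0.27  ]
ro [ 0.4503 -0.382   0.27  ]
Fro [ 0.652  -0.4618  0.27  ]
Fri [ 0.6621 -0.4343  0.27  ]
Lfi [ 0.6919 -0.2247  0.27  ]
0.20831813812984507 0.2139878683914995 0.26926031175878945
-21.698470821656404
-21.58851896242978
-22.58564929028193
-20.956911511446858
```

Call:
move_arm(commands=[[[0, 0, -10, 0.4, -2.4, 0, -1], [0, 0, -20, 0.8, -4.8, 0, -1], [0, 0, -30, 1.2, -7.2, 0, -1], [0, 0, -40, 1.6, -9.6, 0, -1], [0, 0, -50, 2, -12, 0, -1]]])

```text
t: 2.08
tcp_pos: [0.4668, 0.0046, 0.4202]
tcp_rot: [-3.142, -0.0, 1.272]
contact_force: [0.6, 0.4, -0.5]
opening: 1.001
gripper_force: 0.0
```

```bash
python3 -c "
from h import *
go(.46,.16,.36,83)"
```

```text
turn [-0.000e+00 -1.000e-02 -1.013e+01] shift [ 5.859 -2.092  2.409] tcp [0.4668 0.0046 0.4202] rot [-1.800e+02 -1.000e-02  7.287e+01]
```

Call:
move_arm(commands=[[[0, 0, -5, 2, -0.7, 0.8, -1], [0, 0, -10, 4, -1.4, 1.6, -1], [0, 0, -10, 5.9, -2.1, 2.4, -1], [0, 0, -10, 5.9, -2.1, 2.4, -1], [0, 0, -10, 5.9, -2.1, 2.4, -1]]])

```text
t: 2.7
tcp_pos: [0.4619, 0.159, 0.3607]
tcp_rot: [3.141, 0.0, 1.441]
contact_force: [-0.1, 0.0, -0.5]
opening: 1.005
gripper_force: 0.0
```

```bash
python3 -c "
from h import *
import pickle
go(.46,.2,.36,83)
c=snap('wrist','w2.png',1.5);pickle.dump(c,open('w2.pkl','wb'))"
```

```text
turn [ 0.01  0.02 -0.44] shift [ 1.617 -0.289  0.025] tcp [0.4619 0.159  0.3607] rot [1.7999e+02 2.0000e-02 8.2560e+01]
```

View pics/w2.png

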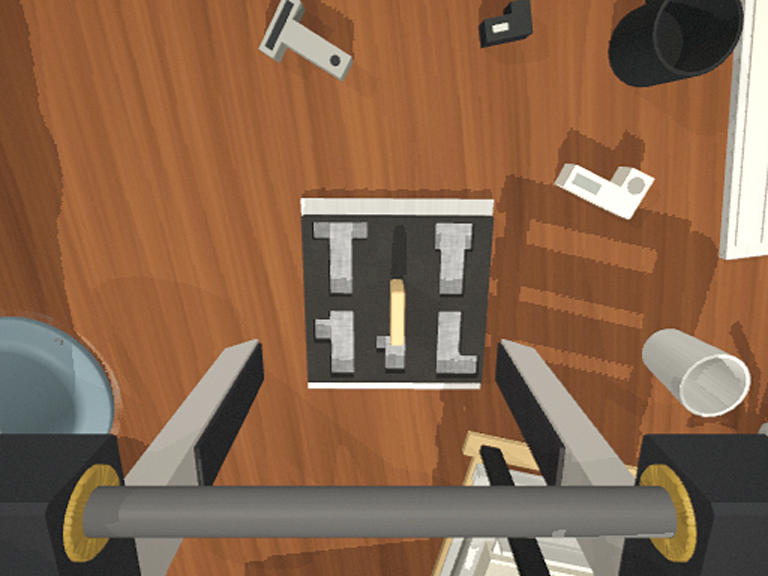

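```bash
python3 - <<'E'
from h import *
import pickle
c=pickle.load(open("w2.pkl","rb"));im=c["img"]
g=im.min(2)
m=np.zeros_like(g);m[125:262,195:335]=(g[125:262,195:335]>135)
n,l,st,ce=cv2.connectedComponentsWithStats(m)
for i in range(1,n):
    if st[i,4]>150:
        pts=np.argwhere(l==i)[:,::-1].astype(np.float32)
        box=cv2.boxPoints(cv2.minAreaRect(pts))
        print(st[i],box.round(1).tolist(),[onz(c,u,v,.004)[:2].round(4).tolist() for u,v in box])
for nm,z,u,v in(("adapt",.03,605,190),("chg",.03,508,25),("mic",.03,305,42)): print(nm,onz(c,u/1.5,v/1.5,z).round(3))
cs=[onz(c,u/1.5,v/1.5,.004) for u,v in((301,199),(494,199),(481,388),(307,388))]
for i in range(4): print(cs[i].round(4),np.linalg.norm(cs[i]-cs[(i+1)%4]).round(4))
print(np.mean(cs,0)); a=cs[1]-cs[0];print(np.degrees(np.arctan2(a[1],a[0])))
E
```

```text
[ 200  132  129   12 1368] [[200.0, 132.0], [328.0, 132.0], [328.0, 143.0], [200.0, 143.0]] [[0.381, 0.1981], [0.5888, 0.171], [0.5877, 0.153], [0.3779, 0.1804]]
[209 148  35  47 827] [[209.0, 148.0], [243.0, 148.0], [243.0, 194.0], [209.0, 194.0]] [[0.3912, 0.1703], [0.4472, 0.163], [0.4362, 0.084], [0.3779, 0.0916]]
[290 149  25  47 824] [[287.79998779296875, 194.1999969482422], [291.1000061035156, 147.39999389648438], [314.1000061035156, 149.0], [310.70001220703125, 195.8000030517578]] [[0.513, 0.0736], [0.5265, 0.1537], [0.5641, 0.1461], [0.5522, 0.0655]]
[251 194  19  51 538] [[251.0, 194.0], [269.0, 194.0], [269.0, 244.0], [251.0, 244.0]] [[0.4499, 0.0822], [0.4808, 0.0781], [0.4699, -0.0161], [0.4375, -0.0119]]
[210 207  26  41 705] [[210.0, 207.0], [235.0, 207.0], [235.0, 247.0], [210.0, 247.0]] [[0.3756, 0.0679], [0.419, 0.0622], [0.4079, -0.014], [0.3627, -0.0082]]
[291 208  27  41 710] [[291.0, 208.0], [317.0, 208.0], [317.0, 248.0], [291.0, 248.0]] [[0.5161, 0.0476], [0.5614, 0.0417], [0.5557, -0.0354], [0.5088, -0.0292]]
[205 255 115   5 477] [[205.0, 255.0], [319.0, 255.0], [319.0, 259.0], [205.0, 259.0]] [[0.351, -0.0229], [0.5583, -0.05], [0.5578, -0.0581], [0.3496, -0.0309]]
adapt [0.7   0.168 0.03 ]
chg [0.608 0.334 0.03 ]
mic [0.416 0.344 0.03 ]
[0.3819 0.1969 0.004 ] 0.2107
[0.5909 0.1697 0.004 ] 0.2295
[ 0.5609 -0.0578  0.004 ] 0.2136
[ 0.3491 -0.0302  0.004 ] 0.2295
[0.47068714 0.06964296 0.004     ]
-7.433609808025915
```

```bash
python3 -c "
from h import *
go(.70,.168,.2,148)"
```

```text
turn [ 5.00e-02  4.00e-02 -6.55e+01] shift [1.617 9.375 6.451] tcp [0.4622 0.1585 0.3611] rot [1.7994e+02 1.0000e-02 8.2500e+01]
```

Call:
move_arm(commands=[[[0, 0, -10, 0.3, 1.9, 1, -1], [0, 0, -20, 0.6, 3.8, 2, -1], [0, 0, -30, 0.9, 5.7, 3, -1], [0, 0, -40, 1.2, 7.6, 4, -1], [0, 0, -50, 1.6, 9.4, 5, -1]]])

```text
t: 3.38
tcp_pos: [0.7026, 0.1662, 0.2355]
tcp_rot: [3.14, 0.001, 2.316]
contact_force: [0.1, -0.7, -0.3]
opening: 0.995
gripper_force: 0.0
```

Call:
move_arm(commands=[[[0, 0, -8, 0, 0, 0.7, -1], [0, 0, -15.5, 0, 0, 1.5, -1], [0, 0, -15.5, 0, 0, 1.5, -1], [0, 0, -15.5, 0, 0, 1.5, -1], [0, 0, -15.5, 0, 0, 1.5, -1]]])

```text
t: 4.0
tcp_pos: [0.7008, 0.1682, 0.1999]
tcp_rot: [3.14, 0.002, 2.583]
contact_force: [0.6, -0.5, 0.4]
opening: 1.0
gripper_force: 0.0
```

```bash
python3 -c "
from h import *
import pickle
go(.70,.168,.2,148)
c=snap('wrist','w3.png',1.5);pickle.dump(c,open('w3.pkl','wb'))"
```

```text
turn [ 0.09  0.13 -0.03] shift [ 0.024 -0.025 -0.006] tcp [0.7008 0.1682 0.1999] rot [1.7991e+02 1.3000e-01 1.4797e+02]
```

View pics/w3.png

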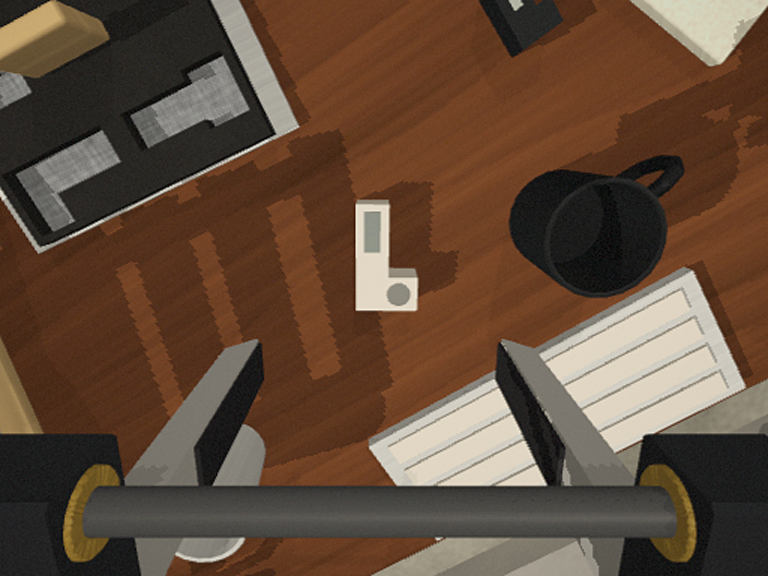

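```bash
cat >> h.py <<'E'
def rect(c,mask,z=.03):
    "largest blob of mask -> world rect on plane z: centre, yaw of long side (deg), dims"
    cs,_=cv2.findContours(mask.astype(np.uint8),cv2.RETR_EXTERNAL,cv2.CHAIN_APPROX_NONE)
    k=max(cs,key=cv2.contourArea)[:,0]
    w=np.array([onz(c,u,v,z)[:2] for u,v in k],np.float32)*1000
    (cx,cy),(a,b),an=cv2.minAreaRect(w)
    if a<b: a,b,an=b,a,an+90
    return np.array([cx,cy])/1000,an,(round(a,1),round(b,1)),k
E
python3 - <<'E'
from h import *
import pickle
c=pickle.load(open("w3.pkl","rb"));g=c["img"].min(2).astype(int)
print(g[150,230:300].tolist());print([int(x) for x in g[125:215,243]]); print([int(x) for x in g[170:215,270]])
for th in (150,180,200):
    m=np.zeros(g.shape);m[125:215,228:290]=g[125:215,228:290]>th
    print(th,rect(c,m)[:3])
E
```

```text
[35, 21, 24, 21, 23, 28, 10, 201, 201, 197, 198, 201, 177, 141, 138, 137, 136, 136, 137, 137, 139, 136, 133, 148, 196, 199, 197, 200, 206, 124, 36, 25, 31, 31, 29, 31, 28, 30, 28, 26, 27, 32, 33, 30, 28, 27, 29, 31, 26, 29, 31, 27, 29, 26, 27, 21, 30, 33, 40, 38, 38, 40, 39, 37, 37, 32, 40, 32, 33, 35]
[36, 34, 33, 42, 40, 38, 29, 26, 103, 125, 118, 185, 200, 198, 200, 203, 142, 142, 139, 142, 139, 140, 141, 143, 140, 141, 139, 144, 143, 141, 140, 139, 141, 141, 141, 141, 139, 140, 139, 143, 141, 140, 138, 170, 200, 199, 198, 197, 198, 197, 199, 199, 199, 197, 199, 198, 198, 196, 199, 197, 197, 198, 198, 195, 196, 197, 198, 197, 197, 197, 196, 197, 198, 197, 197, 198, 198, 198, 198, 197, 199, 210, 62, 24, 23, 26, 32, 27, 25, 27]
[34, 28, 29, 28, 33, 31, 33, 24, 48, 126, 125, 125, 123, 122, 119, 183, 199, 199, 200, 200, 135, 124, 126, 129, 125, 128, 126, 129, 125, 125, 125, 123, 158, 199, 199, 200, 208, 99, 39, 34, 38, 35, 32, 32, 39]
150 (array([0.70234802, 0.17531564]), 147.95310592651367, (79.2, 45.6))
180 (array([0.7023493 , 0.17531348]), 148.77300262451172, (79.8, 44.5))
200 (array([0.67438275, 0.16813441]), 147.17404174804688, (37.3, 2.1))
```

```bash
python3 -c "
from h import *
go(.6948,.1671,.017,148)"
```

```text
turn [0.08 0.11 0.  ] shift [ 0.187 -0.177  7.304] tcp [0.7007 0.1684 0.1996] rot [1.7992e+02 1.1000e-01 1.4800e+02]
```

Call:
move_arm(commands=[[[0, 0, 0, 0.2, -0.2, 2.3, -1], [0, 0, 0, 0.2, -0.2, 4.6, -1], [0, 0, 0, 0.2, -0.2, 6.5, -1], [0, 0, 0, 0.2, -0.2, 7.3, -1], [0, 0, 0, 0.2, -0.2, 7.3, -0.5]]])

```text
t: 4.68
tcp_pos: [0.6929, 0.167, 0.015]
tcp_rot: [-3.141, -0.001, 2.584]
contact_force: [0.4, 0.2, -0.4]
opening: 0.928
gripper_force: 0.0
```

Call:
move_arm(commands=[[[0, 0, 0, 0, 0, 0, 1], [0, 0, 0, 0, 0, 0, 1], [0, 0, 0, 0, 0, 0, 1], [0, 0, 0, 0, 0, 0, 1], [0, 0, 0, 0, 0, 0, 1]]])

```text
t: 5.3
tcp_pos: [0.6931, 0.167, 0.0156]
tcp_rot: [3.142, 0.0, 2.584]
contact_force: [-0.9, -0.2, -0.2]
opening: 0.394
gripper_force: 0.0
```

Call:
move_arm(commands=[[[0, 0, 0, 0, 0, 0, 1], [0, 0, 0, 0, 0, 0, 1], [0, 0, 0, 0, 0, 0, 1], [0, 0, 0, 0, 0, 0, 1], [0, 0, 0, 0, 0, -1, 1]]])

```text
t: 5.92
tcp_pos: [0.691, 0.1668, 0.0385]
tcp_rot: [-3.138, -0.004, 2.584]
contact_force: [-0.2, 0.7, -1.0]
opening: 0.251
gripper_force: 30.0
```

```bash
python3 -c "
from h import *
go(.47,.07,.15,82.57)"
```

```text
turn [-0.31 -0.12 65.49] shift [ 5.473 -7.977 -4.408] tcp [0.691  0.1668 0.0385] rot [-179.81   -0.26  148.06]
```

```bash
python3 -c "
from h import *
go(.5261,.0155,.11,82.57)"
```

```text
turn [-0.31 -0.12 65.49] shift [ 2.408 -8.635 -2.819] tcp [0.691  0.1668 0.0385] rot [-179.81   -0.26  148.06]
```

Call:
move_arm(commands=[[[0, 0, 10, 0, -1, -1.8, 1], [0, 0, 20, 0.6, -3, -2.8, 1], [0, 0, 30, 1.2, -5, -2.8, 1], [0, 0, 40, 1.8, -7, -2.8, 1], [0, 0, 50, 2.4, -8.6, -2.8, 1]]])

```text
t: 6.55
tcp_pos: [0.5278, 0.0151, 0.1124]
tcp_rot: [3.139, 0.001, 1.705]
contact_force: [0.5, 0.1, -0.4]
opening: 0.252
gripper_force: 30.0
```

Call:
move_arm(commands=[[[0, 0, 8, 0, 0, 0, 1], [0, 0, 15.5, 0, 0, 0, 1], [0, 0, 15.5, 0, 0, 0, 1], [0, 0, 15.5, 0, 0, 0, 1], [0, 0, 15.5, 0, 0, 0, 1]]])

```text
t: 7.18
tcp_pos: [0.5287, 0.0163, 0.1108]
tcp_rot: [3.141, 0.0, 1.442]
contact_force: [-0.0, 0.2, -0.3]
opening: 0.251
gripper_force: 30.0
```

```bash
python3 -c "
from h import *
import pickle
go(.5261,.0155,.11,82.57)
c=snap('wrist','w4.png',1.5);pickle.dump(c,open('w4.pkl','wb'))"
```

```text
turn [0.02 0.   0.06] shift [-0.047 -0.098  0.03 ] tcp [0.5287 0.0163 0.1108] rot [179.98   0.    82.63]
```

View pics/w4.png

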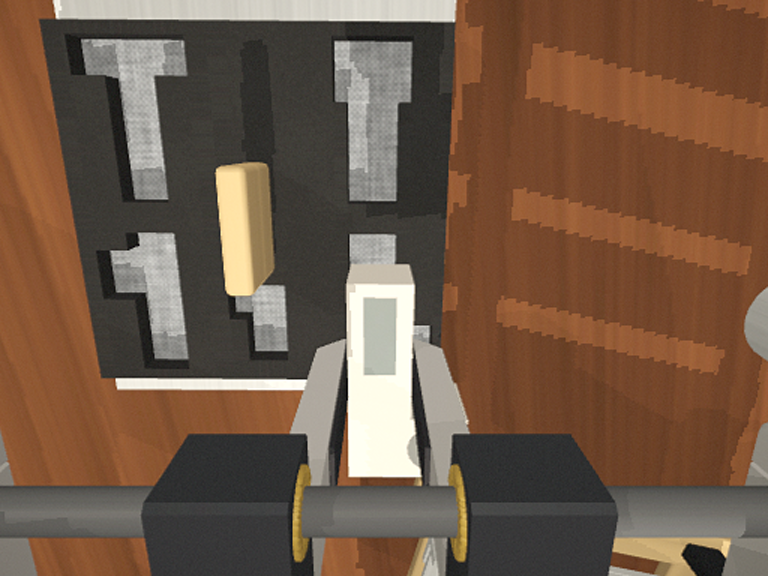

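```bash
python3 - <<'E'
from h import *
import pickle
c=pickle.load(open("w4.pkl","rb"));g=cv2.cvtColor(c["img"],cv2.COLOR_RGB2GRAY)
p=np.array([(41,20),(455,20),(102,378)],np.float32)/1.5
p=cv2.cornerSubPix(g,p[:,None],(5,5),(-1,-1),(3,50,.01))[:,0];print((p*1.5).round(1).tolist())
w=[onz(c,u,v,.022)[:2] for u,v in p]
a=w[1]-w[0];b=w[0]-w[2];print(np.linalg.norm(a),np.linalg.norm(b),np.degrees(np.arctan2(a[1],a[0])),np.degrees(np.arctan2(-b[0],b[1])))
print("tray c",(w[1]+w[2])/2)
z=.1108+.0144
for q in((347,283),(412,283),(348,477),(412,477)): print(q,onz(c,q[0]/1.5,q[1]/1.5,z).round(4))
h=[onz(c,u/1.5,v/1.5,.072)[:2].round(4) for u,v in((218,165),(267,165),(226,294),(256,294))];print(h,np.mean(h,0))
E
```

```text
Traceback (most recent call last):
cv2.error: OpenCV(4.12.0) :-1: error: (-5:Bad argument) in function 'cornerSubPix'
> Overload resolution failed:
>  - Layout of the output array corners is incompatible with cv::Mat
>  - Expected Ptr<cv::UMat> for argument 'corners'
```

```bash
python3 - <<'E'
from h import *
import pickle
c=pickle.load(open("w4.pkl","rb"));g=cv2.cvtColor(c["img"],cv2.COLOR_RGB2GRAY)
p=np.array([(41,20),(455,20),(102,378)],np.float32)/1.5
p=cv2.cornerSubPix(g,np.ascontiguousarray(p.reshape(-1,1,2)),(5,5),(-1,-1),(3,50,.01))[:,0];print((p*1.5).round(1).tolist())
w=[onz(c,u,v,.022)[:2] for u,v in p]
a=w[1]-w[0];b=w[0]-w[2];print(np.linalg.norm(a),np.linalg.norm(b),np.degrees(np.arctan2(a[1],a[0])),np.degrees(np.arctan2(-b[0],b[1])))
print("tray c",(w[1]+w[2])/2)
z=.1108+.0144
for q in((347,283),(412,283),(348,477),(412,477)): print(q,onz(c,q[0]/1.5,q[1]/1.5,z).round(4))
h=[onz(c,u/1.5,v/1.5,.072)[:2].round(4) for u,v in((218,165),(267,165),(226,294),(256,294))];print(h,np.mean(h,0))
E
```

```text
[[38.099998474121094, 18.600000381469727], [454.3999938964844, 21.399999618530273], [100.5999984741211, 377.20001220703125]]
0.2057464205042928 0.19560591089513046 -7.720089308955885 -7.73637965089901
tray c [0.46983519 0.07039595]
(347, 283) [0.5232 0.0555 0.1252]
(412, 283) [0.546  0.0525 0.1252]
(348, 477) [ 0.5117 -0.0246  0.1252]
(412, 477) [ 0.5372 -0.0279  0.1252]
[array([0.4698, 0.101 ]), array([0.491 , 0.0982]), array([0.4604, 0.0428]), array([0.4744, 0.041 ])] [0.4739  0.07075]
```

```bash
python3 -c "
from h import *
go(.5243,.0152,.043,82.27)"
```

```text
turn [ 0.01 -0.    0.35] shift [-0.068 -0.164  2.705] tcp [0.5286 0.0164 0.1106] rot [179.99  -0.    82.62]
```

Call:
move_arm(commands=[[[0, 0, 0.4, -0.07, -0.17, 1, 1], [0, 0, 0.4, -0.07, -0.17, 2, 1], [0, 0, 0.4, -0.07, -0.17, 2.7, 1], [0, 0, 0.4, -0.07, -0.17, 2.7, 1], [0, 0, 0.4, -0.07, -0.17, 2.7, 1]]])

```text
t: 7.85
tcp_pos: [0.5248, 0.015, 0.0437]
tcp_rot: [3.14, 0.0, 1.434]
contact_force: [0.9, -0.9, -0.6]
opening: 0.252
gripper_force: 30.0
```

```bash
python3 -c "
from h import *
go(.5243,.0152,.0236,82.27)"
```

```text
turn [ 0.08  0.   -0.1 ] shift [ 0.005 -0.023  0.806] tcp [0.5248 0.015  0.0437] rot [179.92   0.    82.17]
```

Call:
move_arm(commands=[[[0, 0, 0, 0, -0.02, 0.2, 1], [0, 0, 0, 0, -0.02, 0.3, 1], [0, 0, 0, 0, -0.02, 0.4, 1], [0, 0, 0, 0, -0.02, 0.45, 1], [0, 0, 0, 0, -0.02, 0.5, 1]]])

```text
t: 8.48
tcp_pos: [0.5236, 0.0152, 0.0304]
tcp_rot: [-3.142, -0.0, 1.434]
contact_force: [0.8, -0.4, -0.7]
opening: 0.256
gripper_force: 30.0
```

Call:
move_arm(commands=[[[0, 0, 0, 0, 0, 0.1, 1], [0, 0, 0, 0, 0, 0.2, 1], [0, 0, 0, 0, 0, 0.27, 1], [0, 0, 0, 0, 0, 0.3, 1], [0, 0, 0, 0, 0, 0.3, 1]]])

```text
t: 9.1
tcp_pos: [0.5235, 0.0152, 0.0233]
tcp_rot: [-3.141, 0.0, 1.434]
contact_force: [-2.3, -0.1, 3.8]
opening: 0.248
gripper_force: 30.0
```

Call:
move_arm(commands=[[[0, 0, 0, 0, 0, 0, 0.1], [0, 0, 0, 0, 0, 0, 0.1], [0, 0, 0, 0, 0, 0, 0.1], [0, 0, 0, 0, 0, -1, 0.1], [0, 0, 0, 0, 0, -3.2, 0.1]]])

```text
t: 9.72
tcp_pos: [0.5213, 0.0155, 0.1013]
tcp_rot: [-3.135, -0.0, 1.434]
contact_force: [0.8, 0.5, 0.6]
opening: 0.449
gripper_force: 0.0
```

```bash
python3 - <<'E'
from h import *
import pickle
c=pickle.load(open("w2.pkl","rb"))
for P in((285,28),(338,62),(275,10)): print(onz(c,P[0]/1.5,P[1]/1.5,.03).round(3))
go(.43,.34,.2,140)
E
```

```text
[0.399 0.359 0.03 ]
[0.444 0.323 0.03 ]
[0.393 0.375 0.03 ]
turn [ -0.32  -0.2  -57.84] shift [12.361 -5.413 -3.911] tcp [0.5213 0.0155 0.1013] rot [-1.7964e+02 -2.0000e-02  8.2150e+01]
```

Call:
move_arm(commands=[[[0, 0, -8, 1.6, -0.8, -1.8, 0.1], [0, 0, -18, 3.8, -1.6, -3, -1], [0, 0, -28, 5.9, -2.5, -3.9, -1], [0, 0, -38, 8, -3.4, -3.9, -1], [0, 0, -48, 10, -4.3, -3.9, -1]]])

```text
t: 10.35
tcp_pos: [0.4507, 0.2794, 0.2012]
tcp_rot: [3.14, 0.001, 2.278]
contact_force: [0.7, 1.2, 0.5]
opening: 0.839
gripper_force: 0.0
```

```bash
python3 -c "
from h import *
go(.42,.343,.2,141)"
```

```text
turn [  0.09   0.04 -10.49] shift [2.731 0.719 0.046] tcp [0.4507 0.2794 0.2012] rot [1.7991e+02 4.0000e-02 1.3051e+02]
```

Call:
move_arm(commands=[[[0, 0, -10, 1.4, 0.4, 0, -1], [0, 0, -10, 2.7, 0.7, 0, -1], [0, 0, -10, 2.7, 0.7, 0, -1], [0, 0, -10, 2.7, 0.7, 0, -1], [0, 0, -10, 2.7, 0.7, 0, -1]]])

```text
t: 10.98
tcp_pos: [0.4216, 0.3395, 0.2004]
tcp_rot: [-3.142, 0.0, 2.445]
contact_force: [0.2, 0.6, 0.8]
opening: 1.0
gripper_force: 0.0
```

```bash
python3 -c "
from h import *
import pickle
c=snap('wrist','w5.png',1.5);pickle.dump(c,open('w5.pkl','wb'))
s=r.get_state();print(s['tcp_pos'],s['tcp_rot'])"
```

```text
[0.42152258 0.33951066 0.20042556] [-3.14149602e+00  1.06494204e-04  2.44481888e+00]
```

View pics/w5.png

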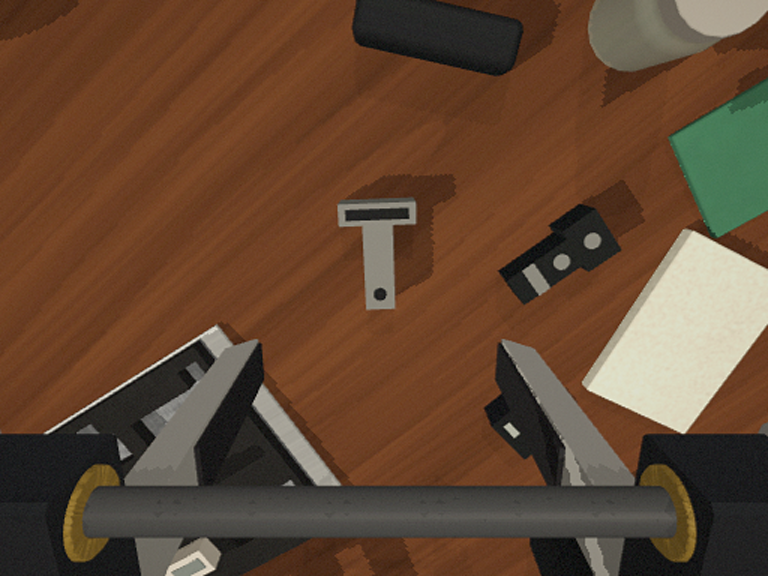

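```bash
python3 - <<'E'
from h import *
import pickle
c=pickle.load(open("w5.pkl","rb"));g=c["img"].min(2).astype(int)
print(g[125:215,253].tolist());
for th in (100,120,135):
    m=np.zeros(g.shape);m[125:215,215:285]=g[125:215,215:285]>th
    R1=rect(c,m);print(th,R1[:3])
    k=R1[3];print(k.min(0),k.max(0))
P=[onz(c,u/1.5,v/1.5,.03).round(4) for u,v in((514,281),(592,241),(560,262))];print("pres",P)
E
```

```text
[25, 25, 24, 22, 25, 26, 20, 63, 73, 71, 114, 128, 131, 134, 42, 29, 35, 36, 40, 30, 30, 79, 129, 128, 127, 128, 125, 128, 126, 124, 127, 126, 127, 127, 125, 125, 126, 125, 127, 125, 126, 125, 125, 126, 125, 128, 127, 126, 124, 126, 127, 125, 126, 126, 125, 128, 125, 123, 128, 128, 128, 126, 124, 124, 126, 126, 109, 36, 26, 30, 42, 35, 34, 33, 31, 84, 125, 126, 127, 125, 132, 48, 33, 33, 34, 38, 39, 38, 37, 40]
100 (array([0.41897638, 0.34241489]), 142.39677810668945, (79.6, 55.2))
[225 134] [276 205]
120 (array([0.41857013, 0.3419606 ]), 141.25880432128906, (79.2, 54.8))
[225 135] [276 205]
135 (array([0.4160386 , 0.37914734]), 0.0, (0.0, 0.0))
[276 148] [276 148]
pres [array([0.4986, 0.4088, 0.03  ]), array([0.5103, 0.4701, 0.03  ]), array([0.5084, 0.4434, 0.03  ])]
```

```bash
python3 -c "
from h import *
go(.4156,.3447,.0156,142)"
```

```text
turn [-0.01  0.01 -1.92] shift [0.316 0.008 7.393] tcp [0.4215 0.3395 0.2004] rot [-1.7999e+02  1.0000e-02  1.4008e+02]
```

Call:
move_arm(commands=[[[0, 0, -2, 0.3, 0, 2.3, -0.4], [0, 0, -2, 0.3, 0, 4.6, -0.2], [0, 0, -2, 0.3, 0, 6.6, 0], [0, 0, -2, 0.3, 0, 7.4, 0], [0, 0, -2, 0.3, 0, 7.4, 0]]])

```text
t: 11.65
tcp_pos: [0.4143, 0.3438, 0.0138]
tcp_rot: [-3.138, -0.002, 2.48]
contact_force: [-0.1, -0.6, 0.7]
opening: 0.516
gripper_force: 0.0
```

Call:
move_arm(commands=[[[0, 0, 0, 0, 0, 0, 1], [0, 0, 0, 0, 0, 0, 1], [0, 0, 0, 0, 0, 0, 1], [0, 0, 0, 0, 0, 0, 1], [0, 0, 0, 0, 0, 0, 1]]])

```text
t: 12.28
tcp_pos: [0.416, 0.3455, 0.0166]
tcp_rot: [3.14, 0.001, 2.481]
contact_force: [-0.8, -2.2, 5.9]
opening: 0.233
gripper_force: 30.0
```

Call:
move_arm(commands=[[[0, 0, 0, 0, 0, -0.6, 1], [0, 0, 0, 0, 0, -1.6, 1], [0, 0, 0, 0, 0, -2.6, 1], [0, 0, 0, 0, 0, -3.6, 1], [0, 0, 10, 0, 0, -3.8, 1]]])

```text
t: 12.9
tcp_pos: [0.4164, 0.3459, 0.1133]
tcp_rot: [3.137, 0.001, 2.302]
contact_force: [0.5, 0.1, -1.1]
opening: 0.232
gripper_force: 30.0
```

```bash
python3 -c "
from h import *
go(.415,.1324,.11,82.27)"
```

```text
turn [ 0.26 -0.06 49.63] shift [-6.321 -5.746  0.114] tcp [0.4164 0.3459 0.1133] rot [1.7975e+02 5.0000e-02 1.3190e+02]
```

Call:
move_arm(commands=[[[0, 0, 10, -1.3, -1.2, 0, 1], [0, 0, 20, -2.6, -2.4, 0, 1], [0, 0, 30, -3.9, -3.6, 0.1, 1], [0, 0, 40, -5.2, -4.8, 0.1, 1], [0, 0, 49.7, -6.3, -5.7, 0.1, 1]]])

```text
t: 13.52
tcp_pos: [0.4151, 0.1314, 0.1086]
tcp_rot: [3.141, -0.0, 1.433]
contact_force: [0.2, -0.6, -0.4]
opening: 0.234
gripper_force: 30.0
```

```bash
python3 - <<'E'
from h import *
import pickle
go(.415,.1324,.11,82.27)
c=snap('wrist','w6.png',1.5);pickle.dump(c,open('w6.pkl','wb'))
go(.415,.1324,.043,82.27)
E
```

```text
turn [ 0.05 -0.02 -0.15] shift [ 0.037 -0.011 -0.058] tcp [0.4151 0.1314 0.1086] rot [ 1.7995e+02 -2.0000e-02  8.2120e+01]
turn [ 0.07  0.09 -0.5 ] shift [ 0.14  -0.044  2.621] tcp [0.4155 0.1289 0.1085] rot [1.7993e+02 9.0000e-02 8.1770e+01]
```

View pics/w6.png

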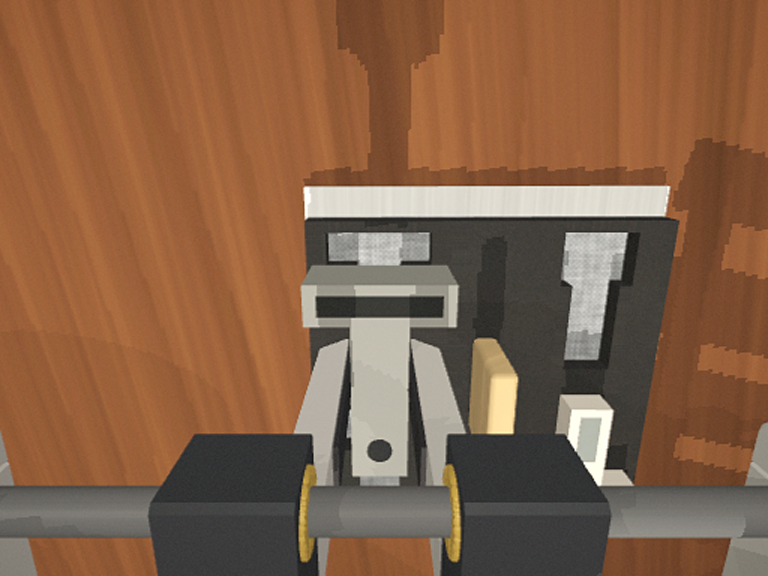

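```bash
python3 - <<'E'
from h import *
import pickle
c=pickle.load(open("w6.pkl","rb")); z=.122
w=[onz(c,u/1.5,v/1.5,z) for u,v in((303,286),(458,286),(352,475),(407,475))]
f=(w[0]+w[1])/2;b=(w[2]+w[3])/2
print(np.linalg.norm(w[0]-w[1]),np.linalg.norm(f-b),(f+b)/2,np.degrees(np.arctan2(-(f-b)[0],(f-b)[1])))
q=[onz(c,u/1.5,v/1.5,.022) for u,v in((305,219),(677,220))];print(q,np.linalg.norm(q[0]-q[1]))
s=r.get_state();print(s["tcp_pos"])
c3=pickle.load(open("w4.pkl","rb"))
for n,cc,t,y in(("w4",c3,[.5287,.0163,.1108],82.63),): 
    Rt=R.from_euler("xyz",[180,0,y],degrees=True);print(n,Rt.inv().apply(np.array(cc["extrinsics"])[:3,3]-t))
    off=Rt.inv().apply(np.array(cc["extrinsics"])[:3,3]-t)
Rt=R.from_euler("xyz",[180,0,82.1],degrees=True);print("tcp@w6",np.array(c["extrinsics"])[:3,3]-Rt.apply(off))
E
```

```text
0.055168599116002845 0.07929319083510548 [0.41593774 0.12837042 0.122     ] -8.123684976314452
[array([0.38214966, 0.18217393, 0.022     ]), array([0.58416009, 0.15363435, 0.022     ])] 0.20401646668053283
[0.41552347 0.12890107 0.10854097]
w4 [ 0.08530926  0.00081438 -0.1792547 ]
tcp@w6 [0.41501097 0.13135472 0.1085833 ]
```

```bash
python3 - <<'E'
from h import *
for i in range(3):
    read_camera("wrist"); go(.415,.1317,.043,82.27)
E
```

```text
turn [ 0.07  0.01 -0.11] shift [ 0.037 -0.033  2.625] tcp [0.4156 0.1307 0.1086] rot [1.7993e+02 1.0000e-02 8.2160e+01]
turn [ 0.06 -0.03  0.09] shift [-0.013 -0.024  2.623] tcp [0.4156 0.1319 0.1086] rot [ 1.7994e+02 -3.0000e-02  8.2360e+01]
turn [ 0.05 -0.04  0.2 ] shift [-0.045 -0.017  2.62 ] tcp [0.4155 0.1327 0.1085] rot [ 1.7995e+02 -4.0000e-02  8.2470e+01]
```

Call:
move_arm(commands=[[[0, 0, 0, 0, -0.02, 1, 1], [0, 0, 0, 0, -0.02, 1.9, 1], [0, 0, 0, 0, -0.02, 2.5, 1], [0, 0, 0, 0, -0.02, 2.6, 1], [0, 0, 0, 0, -0.02, 2.6, 1]]])

```text
t: 14.35
tcp_pos: [0.4152, 0.1332, 0.0434]
tcp_rot: [3.141, -0.0, 1.44]
contact_force: [0.4, 0.5, -0.0]
opening: 0.231
gripper_force: 30.0
```

Call:
move_arm(commands=[[[0, 0, 0, 0, 0, 0.2, 1], [0, 0, 0, 0, 0, 0.3, 1], [0, 0, 0, 0, 0, 0.4, 1], [0, 0, 0, 0, 0, 0.45, 1], [0, 0, 0, 0, 0, 0.5, 1]]])

```text
t: 14.98
tcp_pos: [0.4161, 0.1317, 0.0321]
tcp_rot: [3.14, 0.002, 1.44]
contact_force: [-3.8, -7.0, 10.1]
opening: 0.23
gripper_force: 30.0
```

Call:
move_arm(commands=[[[0, 0, 0.3, -0.04, -0.02, 0, 1], [0, 0, 0.3, -0.06, -0.02, 0.1, 1], [0, 0, 0.3, -0.06, -0.02, 0.2, 1], [0, 0, 0.3, -0.06, -0.02, 0.3, 1], [0, 0, 0.3, -0.06, -0.02, 0.3, 1]]])

```text
t: 15.6
tcp_pos: [0.4165, 0.132, 0.0263]
tcp_rot: [3.139, -0.001, 1.434]
contact_force: [-6.6, 1.7, 22.2]
opening: 0.233
gripper_force: 30.0
```

Call:
move_arm(commands=[[[0, 0, 0, 0, -0.04, -0.05, 1], [0, 0, 0, 0, -0.06, -0.05, 1], [0, 0, 0, 0, -0.06, 0, 1], [0, 0, 0, 0, -0.06, 0.05, 1], [0, 0, 0, 0, -0.06, 0.05, 1]]])

```text
t: 16.23
tcp_pos: [0.4165, 0.1324, 0.0249]
tcp_rot: [3.135, -0.003, 1.434]
contact_force: [0.1, 3.9, 14.4]
opening: 0.229
gripper_force: 30.0
```

Call:
move_arm(commands=[[[0, 0, 0, 0, 0, 0, 0.1], [0, 0, 0, 0, 0, 0, 0.1], [0, 0, 0, 0, 0, -0.1, 0.1], [0, 0, 0, 0, 0, -1.2, 0.1], [0, 0, 0, 0, 0, -3.4, 0.1]]])

```text
t: 16.85
tcp_pos: [0.4098, 0.1314, 0.1051]
tcp_rot: [-3.134, 0.001, 1.434]
contact_force: [0.8, -0.2, -0.7]
opening: 0.451
gripper_force: 0.0
```

```bash
python3 -c "
from h import *
go(.505,.44,.2,82.27)"
```

```text
turn [-0.43  0.08 -0.12] shift [12.745  2.059 -3.829] tcp [0.4098 0.1314 0.1051] rot [-1.7957e+02  8.0000e-02  8.2150e+01]
```

Call:
move_arm(commands=[[[0, 0, 0, 1.6, 0.3, -2, 0.1], [0, 0, 0, 3.8, 0.7, -3, -0.4], [0, 0, 0, 6, 1.1, -3.8, -0.6], [0, 0, 0, 8.3, 1.5, -3.8, -0.6], [0, 0, 0, 10.6, 1.9, -3.8, -0.6]]])

```text
t: 17.48
tcp_pos: [0.4958, 0.3894, 0.2014]
tcp_rot: [-3.141, 0.001, 1.434]
contact_force: [0.5, -0.1, 0.4]
opening: 0.797
gripper_force: 0.0
```

Call:
move_arm(commands=[[[0, 0, 0, 1.2, 0, 0, -0.6], [0, 0, 0, 1.8, 0.1, 0, -0.6], [0, 0, 0, 1.8, 0.1, 0, -0.6], [0, 0, 0, 1.8, 0.1, 0, -0.6], [0, 0, 0, 1.8, 0.1, 0, -0.6]]])

```text
t: 18.1
tcp_pos: [0.5046, 0.4309, 0.2019]
tcp_rot: [3.142, 0.0, 1.433]
contact_force: [-0.7, 0.2, -0.2]
opening: 0.799
gripper_force: 0.0
```

```bash
python3 -c "
from h import *
import pickle
c=snap('wrist','w7.png',1.5);pickle.dump(c,open('w7.pkl','wb'))
s=r.get_state();print(s['tcp_pos'],s['tcp_rot'])"
```

```text
[0.50455371 0.43101922 0.20197168] [ 3.14146518e+00 -2.07476753e-06  1.43296301e+00]
```

View pics/w7.png

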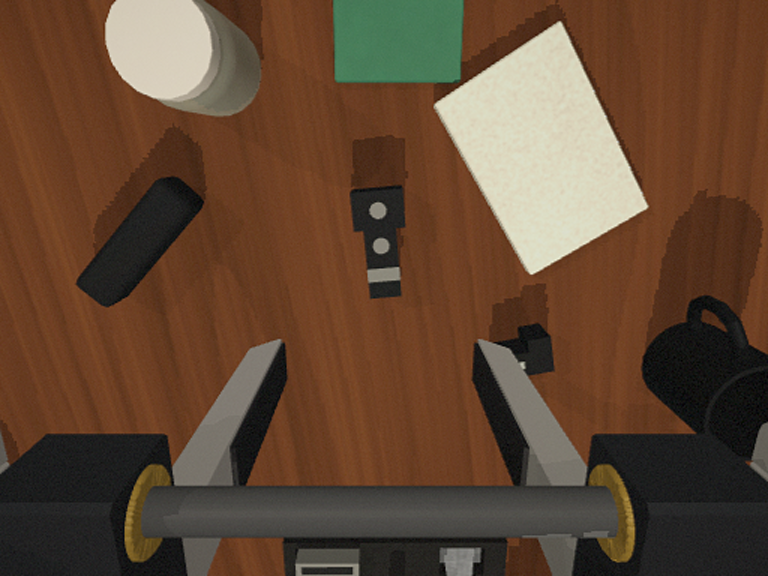

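```bash
python3 - <<'E'
from h import *
import pickle
c=pickle.load(open("w7.pkl","rb"));im=c["img"].astype(int)
print(im[112:132,262].tolist())
sat=im.max(2)-im.min(2)
for th in (12,18):
  m=np.zeros(sat.shape);m[118:205,228:275]=sat[118:205,228:275]<th
  m=cv2.morphologyEx(m.astype(np.uint8),cv2.MORPH_OPEN,np.ones((3,3)))
  R1=rect(c,m);print(th,R1[:3])
  k=R1[3]
  for v in range(124,200,8): 
    x=k[k[:,1]==v][:,0];print(v,x.min(),x.max(),end='; ')
  print(k.min(0),k.max(0))
print(im[118:134,245].tolist())
E
```

```text
[[74, 43, 21], [74, 43, 24], [76, 42, 26], [78, 49, 31], [72, 44, 20], [75, 43, 26], [74, 43, 20], [75, 44, 28], [72, 37, 26], [76, 46, 25], [76, 48, 29], [62, 37, 17], [18, 13, 20], [19, 25, 21], [39, 38, 40], [38, 37, 36], [34, 34, 34], [38, 39, 37], [43, 42, 43], [36, 36, 33]]
12 (array([0.50909885, 0.45679343]), 87.19798278808594, (59.1, 36.9))
124 258 267; 132 234 268; 140 235 268; 148 236 269; 156 243 263; 164 244 264; 172 245 264; Traceback (most recent call last):
  File "<stdin>", line 12, in <module>
    return umr_minimum(a, axis, None, out, keepdims, initial, where)
ValueError: zero-size array to reduction operation minimum which has no identity
```

```bash
python3 - <<'E'
from h import *
import pickle
c=pickle.load(open("w7.pkl","rb"));im=c["img"].astype(int)
sat=im.max(2)-im.min(2)
m=np.zeros(sat.shape,np.uint8);m[126:205,228:275]=(sat[126:205,228:275]<15)
m=cv2.morphologyEx(m,cv2.MORPH_CLOSE,np.ones((5,5)));m=cv2.morphologyEx(m,cv2.MORPH_OPEN,np.ones((3,3)))
c_,yaw,dim,k=rect(c,m);print(c_,yaw,dim,k.min(0),k.max(0))
L=[];
for v in range(160,196,2):
    x=k[k[:,1]==v][:,0];L.append(((onz(c,x.min(),v,.03)+onz(c,x.max()+1,v,.03))/2)[:2])
L=np.array(L);d=L[0]-L[-1];print(np.degrees(np.arctan2(d[1],d[0])),L[len(L)//2])
print(onz(c,251.5,126,.03),onz(c,257,198.5,.03))
E
```

```text
[0.50827332 0.44538583] 86.73806762695312 (81.7, 36.9) [234 126] [269 198]
87.93839275797355 [0.50813274 0.4275651 ]
[0.51162193 0.48477607 0.03      ] [0.5065778  0.40350309 0.03      ]
```

```bash
python3 -c "
from h import *
go(.5079,.4345,.0166,86.7)"
```

```text
turn [ 0.01  0.   -4.6 ] shift [0.156 0.113 7.415] tcp [0.5046 0.431  0.202 ] rot [179.99  -0.    82.1 ]
```

Call:
move_arm(commands=[[[0, 0, -4.6, 0.15, 0.11, 2.3, -0.3], [0, 0, -4.6, 0.15, 0.11, 4.6, -0.1], [0, 0, -4.6, 0.15, 0.11, 6.6, 0], [0, 0, -4.6, 0.15, 0.11, 7.4, 0], [0, 0, -4.6, 0.15, 0.11, 7.4, 0]]])

```text
t: 18.77
tcp_pos: [0.5074, 0.4347, 0.0162]
tcp_rot: [-3.14, 0.001, 1.514]
contact_force: [-0.5, 0.8, 0.1]
opening: 0.501
gripper_force: 0.0
```

Call:
move_arm(commands=[[[0, 0, 0, 0, 0, 0, 1], [0, 0, 0, 0, 0, 0, 1], [0, 0, 0, 0, 0, 0, 1], [0, 0, 0, 0, 0, 0, 1], [0, 0, 0, 0, 0, 0, 1]]])

```text
t: 19.4
tcp_pos: [0.5087, 0.4359, 0.0187]
tcp_rot: [3.14, -0.002, 1.514]
contact_force: [-2.5, 0.2, 6.0]
opening: 0.252
gripper_force: 30.0
```

Call:
move_arm(commands=[[[0, 0, 0, 0, 0, -0.6, 1], [0, 0, 0, 0, 0, -1.6, 1], [0, 0, 0, 0, 0, -2.6, 1], [0, 0, 2, 0, 0, -3.6, 1], [0, 0, 4.4, -1, 0, -3.7, 1]]])

```text
t: 20.02
tcp_pos: [0.5077, 0.4118, 0.1128]
tcp_rot: [3.137, -0.004, 1.438]
contact_force: [1.0, 0.1, -0.3]
opening: 0.255
gripper_force: 30.0
```

```bash
python3 -c "
from h import *
go(.5366,.1031,.11,82.27)"
```

```text
turn [ 0.26 -0.21  0.11] shift [-12.085   2.782   0.081] tcp [0.5077 0.4118 0.1128] rot [179.74  -0.21  82.38]
```

Call:
move_arm(commands=[[[0, 0, 0.1, -2.4, 0.5, 0, 1], [0, 0, 0.1, -4.8, 1.1, 0, 1], [0, 0, 0.1, -7.2, 1.7, 0.1, 1], [0, 0, 0.1, -9.6, 2.3, 0.1, 1], [0, 0, 0.1, -11.4, 2.8, 0.1, 1]]])

```text
t: 20.65
tcp_pos: [0.5378, 0.1162, 0.1075]
tcp_rot: [3.141, 0.0, 1.435]
contact_force: [0.8, -0.1, -0.5]
opening: 0.253
gripper_force: 30.0
```

Call:
move_arm(commands=[[[0, 0, 0, -0.6, 0, 0.8, 1], [0, 0, 0, -0.7, 0, 1.6, 1], [0, 0, 0, -0.7, 0, 2.2, 1], [0, 0, 0, -0.7, 0, 2.2, 1], [0, 0, 0, -0.7, 0, 2.2, 1]]])

```text
t: 21.28
tcp_pos: [0.536, 0.1015, 0.0525]
tcp_rot: [3.14, -0.0, 1.436]
contact_force: [-0.5, -0.4, -0.9]
opening: 0.25
gripper_force: 30.0
```

```bash
python3 - <<'E'
from h import *
import pickle
go(.5366,.1031,.046,82.27)
c=snap('wrist','w8.png',1.5);pickle.dump(c,open('w8.pkl','wb'))
read_camera('wrist');go(.5366,.1031,.046,82.27)
E
```

```text
turn [ 0.07 -0.01  0.03] shift [0.067 0.014 0.259] tcp [0.536  0.1015 0.0525] rot [ 1.7993e+02 -1.0000e-02  8.2300e+01]
turn [ 0.1  -0.01  0.02] shift [0.068 0.007 0.267] tcp [0.5362 0.1014 0.0527] rot [ 1.799e+02 -1.000e-02  8.229e+01]
```

View pics/w8.png

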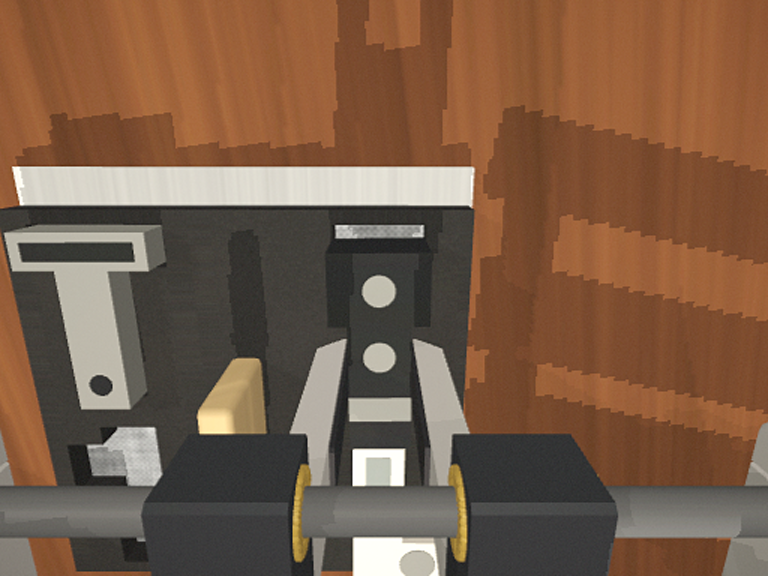

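```bash
python3 - <<'E'
from h import *
import pickle
c=pickle.load(open("w8.pkl","rb"));im=c["img"].astype(int).sum(2)//3
print(im[145:180,250].tolist(), im[145:180,235].tolist())
print(im[185,205:300].tolist()); print(im[154,210:300].tolist())
E0=np.array(c["extrinsics"]);Rt=R.from_euler("xyz",[180,0,82.3],degrees=True)
for v in(252,255): print(onz(c,379/1.5,v/1.5,.0638))
print(onz(c,379/1.5,225/1.5,.022))
E
```

```text
[50, 53, 51, 50, 46, 143, 128, 128, 143, 152, 145, 136, 158, 111, 40, 36, 37, 36, 40, 35, 40, 41, 33, 41, 63, 57, 61, 59, 59, 59, 58, 56, 59, 59, 59] [50, 49, 48, 48, 39, 169, 157, 157, 153, 161, 156, 151, 187, 171, 48, 34, 34, 42, 37, 39, 33, 37, 34, 35, 59, 57, 56, 60, 61, 57, 57, 57, 56, 57, 55]
[62, 61, 62, 62, 60, 60, 60, 62, 64, 64, 62, 67, 46, 43, 48, 46, 44, 44, 44, 42, 44, 46, 44, 45, 47, 42, 43, 44, 49, 45, 40, 57, 56, 56, 56, 59, 56, 57, 60, 54, 63, 138, 187, 191, 191, 190, 188, 189, 189, 189, 189, 191, 193, 156, 87, 59, 56, 57, 57, 57, 57, 56, 57, 55, 56, 56, 57, 60, 62, 60, 56, 46, 43, 46, 47, 42, 47, 43, 46, 46, 43, 40, 49, 58, 66, 59, 60, 65, 61, 60, 62, 56, 60, 59, 61]
[62, 63, 61, 59, 63, 59, 61, 63, 63, 64, 49, 41, 29, 80, 176, 182, 187, 188, 182, 181, 189, 196, 197, 183, 186, 161, 158, 147, 137, 142, 147, 148, 141, 135, 142, 154, 151, 139, 139, 149, 152, 146, 147, 158, 163, 155, 140, 133, 145, 150, 144, 138, 145, 151, 154, 151, 151, 160, 155, 143, 142, 146, 153, 150, 143, 147, 152, 155, 145, 139, 192, 211, 128, 42, 43, 49, 47, 48, 45, 52, 45, 50, 46, 45, 43, 58, 60, 63, 60, 63]
[0.54338431 0.14957554 0.0638    ]
[0.54323916 0.14850222 0.0638    ]
[0.54380784 0.15238831 0.022     ]
```

Call:
move_arm(commands=[[[0, 0, 0, 0.07, 0, 0, 1], [0, 0, 0, 0.07, 0, 0.2, 1], [0, 0, 0, 0.07, 0, 0.4, 1], [0, 0, 0, 0.07, 0, 0.6, 1], [0, 0, 0, 0.07, 0, 0.75, 1]]])

```text
t: 22.0
tcp_pos: [0.5354, 0.1029, 0.0324]
tcp_rot: [-3.141, 0.0, 1.436]
contact_force: [-0.1, -0.1, -0.9]
opening: 0.251
gripper_force: 30.0
```

In freely. Push on down to the floor.

Call:
move_arm(commands=[[[0, 0, 0, 0, 0, 0.1, 1], [0, 0, 0, 0, 0, 0.2, 1], [0, 0, 0, 0, 0, 0.27, 1], [0, 0, 0, 0, 0, 0.3, 1], [0, 0, 0, 0, 0, 0.3, 1]]])

```text
t: 22.62
tcp_pos: [0.5357, 0.1028, 0.0266]
tcp_rot: [-3.141, 0.0, 1.436]
contact_force: [-5.0, -0.9, 8.8]
opening: 0.252
gripper_force: 30.0
```

Call:
move_arm(commands=[[[0, 0, 0, 0, 0, 0, 0.1], [0, 0, 0, 0, 0, 0, 0.1], [0, 0, 0, 0, 0, -0.1, 0.1], [0, 0, 0, 0, 0, -1.2, 0.1], [0, 0, 0, 0, 0, -3.4, 0.1]]])

```text
t: 23.25
tcp_pos: [0.5335, 0.1029, 0.109]
tcp_rot: [-3.136, 0.001, 1.436]
contact_force: [1.3, 0.3, 0.0]
opening: 0.448
gripper_force: 0.0
```

```bash
python3 - <<'E'
from h import *
import pickle
c=pickle.load(open('w7.pkl','rb'))
print(onz(c,528/1.5,350/1.5,.03))
go(.608,.334,.18,82.27)
E
```

```text
[0.6115782  0.34548714 0.03      ]
turn [-0.34  0.04 -0.02] shift [ 9.561  1.689 -2.855] tcp [0.5335 0.1029 0.109 ] rot [-1.7966e+02  4.0000e-02  8.2250e+01]
```

Call:
move_arm(commands=[[[0, 0, 0, 1.6, 0.3, -1.8, 0.1], [0, 0, 0, 3.8, 0.7, -2.8, -0.4], [0, 0, 0, 6, 1.1, -2.8, -0.5], [0, 0, 0, 8.2, 1.5, -2.8, -0.5], [0, 0, 0, 9.6, 1.7, -2.8, -0.5]]])

```text
t: 23.88
tcp_pos: [0.6103, 0.3373, 0.1803]
tcp_rot: [3.141, -0.0, 1.437]
contact_force: [0.4, -0.1, -0.2]
opening: 0.743
gripper_force: 0.0
```

Call:
move_arm(commands=[[[0, 0, 0, 0, 0, 0, -0.5], [0, 0, 0, 0, 0, 0, -0.5], [0, 0, 0, 0, 0, 0, -0.5], [0, 0, 0, 0, 0, 0, -0.5], [0, 0, 0, 0, 0, 0, -0.5]]])

```text
t: 24.5
tcp_pos: [0.6102, 0.3344, 0.1807]
tcp_rot: [3.141, -0.0, 1.435]
contact_force: [-1.0, 0.7, -0.2]
opening: 0.754
gripper_force: 0.0
```

```bash
python3 -c "
from h import *
import pickle
c=snap('wrist');pickle.dump(c,open('w9.pkl','wb'))
cv2.imwrite('pics/w9.png',cv2.resize(c['img'][80:250,150:360,::-1],None,fx=3,fy=3,interpolation=cv2.INTER_CUBIC))
s=r.get_state();print(s['tcp_pos'],s['tcp_rot'])"
```

```text
[0.61018587 0.33455056 0.18064504] [ 3.14142148e+00 -1.00134836e-04  1.43515914e+00]
```

View pics/w9.png

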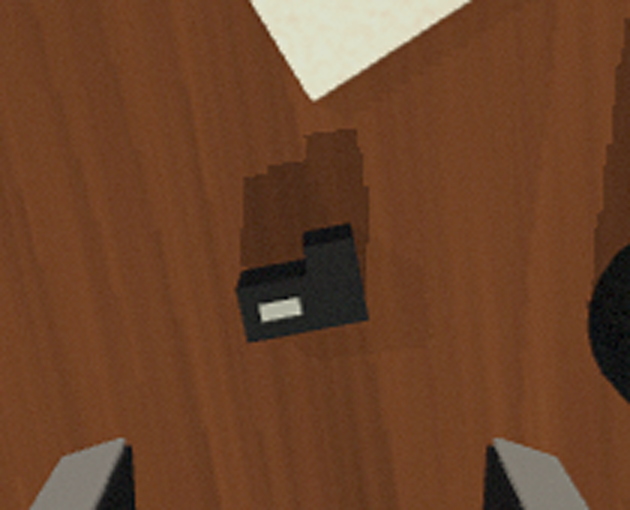

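```bash
python3 - <<'E'
from h import *
import pickle
c=pickle.load(open('w9.pkl','rb'))
im=c["img"].astype(int);sat=im.max(2)-im.min(2)
m=np.zeros(sat.shape,np.uint8);m[150:200,222:280]=((sat<16)&(im.sum(2)>75))[150:200,222:280]
m=cv2.morphologyEx(m,cv2.MORPH_CLOSE,np.ones((5,5)))
print(rect(c,m)[:3])
f=lambda u,v:onz(c,u/3+150,v/3+80,.03)[:2]
BL,BR,TR,TL=f(248,341),f(368,319),f(352,238),f(240,290)
d=BR-BL;yaw=np.degrees(np.arctan2(d[1],d[0]));e=TR-BR
print(np.linalg.norm(d),yaw,np.linalg.norm(e),np.degrees(np.arctan2(e[1],e[0]))-90,np.linalg.norm(TL-BL))
y=np.radians(yaw);o=(BL+BR)/2+.010*np.array([-np.sin(y),np.cos(y)]);print("origin",o)
E
```

```text
(array([0.60816522, 0.34114087]), 3.9828195571899414, (43.1, 34.4))
0.04323171998571239 3.0281386445637732 0.029547536312382206 3.9724515122515953 0.018789554200114182
origin [0.60900558 0.33384571]
```

```bash
python3 -c "
from h import *
go(.5998,.3334,.0177,3.5)"
```

```text
turn [ 0.000e+00 -1.000e-02  7.873e+01] shift [-0.102 -0.407  6.518] tcp [0.6102 0.3346 0.1806] rot [ 1.7999e+02 -1.0000e-02  8.2230e+01]
```

Call:
move_arm(commands=[[[0, 0, 10, 0, -0.1, 0, -0.1], [0, 0, 20, 0, -0.2, 0, 0], [0, 0, 30, 0, -0.3, 0, 0], [0, 0, 40, 0, -0.4, 0, 0], [0, 0, 50, 0, -0.4, 0, 0]]])

```text
t: 25.18
tcp_pos: [0.6, 0.3363, 0.1805]
tcp_rot: [-3.142, -0.0, 0.557]
contact_force: [-0.6, 0.3, 0.1]
opening: 0.497
gripper_force: 0.0
```

Call:
move_arm(commands=[[[0, 0, 10, 0, 0, 0, 0], [0, 0, 20, 0, 0, 0, 0], [0, 0, 28.7, 0, 0, 0, 0], [0, 0, 28.7, 0, 0, 0, 0], [0, 0, 28.7, 0, 0, 0, 0]]])

```text
t: 25.8
tcp_pos: [0.6002, 0.3363, 0.1805]
tcp_rot: [3.142, -0.0, 0.064]
contact_force: [0.1, -1.4, -0.3]
opening: 0.5
gripper_force: 0.0
```

```bash
python3 -c "
from h import *
go(.5998,.3334,.0177,3.5)"
```

```text
turn [ 0.   -0.    0.18] shift [-0.023  0.114  6.512] tcp [0.6002 0.3363 0.1805] rot [180.    -0.     3.68]
```

Call:
move_arm(commands=[[[0, 0, 0, 0, 0.11, 2.2, 0], [0, 0, 0, 0, 0.11, 4.4, 0], [0, 0, 0, 0, 0.11, 5.9, 0], [0, 0, 0, 0, 0.11, 6.5, 0], [0, 0, 0, 0, 0.11, 6.5, 0]]])

```text
t: 26.42
tcp_pos: [0.6002, 0.3335, 0.0177]
tcp_rot: [3.141, 0.001, 0.063]
contact_force: [0.9, -0.1, 0.9]
opening: 0.498
gripper_force: 0.0
```

Call:
move_arm(commands=[[[0, 0, 0, 0, 0, 0, 1], [0, 0, 0, 0, 0, 0, 1], [0, 0, 0, 0, 0, 0, 1], [0, 0, 0, 0, 0, 0, 1], [0, 0, 0, 0, 0, 0, 1]]])

```text
t: 27.05
tcp_pos: [0.6011, 0.3338, 0.0192]
tcp_rot: [-3.141, -0.002, 0.062]
contact_force: [-1.0, -0.3, 4.4]
opening: 0.209
gripper_force: 30.0
```

Call:
move_arm(commands=[[[0, 0, 0, 0, 0, -0.6, 1], [0, 0, 0, 0, 0, -1.6, 1], [0, 0, -6, 0, 0, -2.8, 1], [0, 0, -16, 0, 0, -4, 1], [0, 0, -26, 0, 0, -4.2, 1]]])

```text
t: 27.68
tcp_pos: [0.6019, 0.3342, 0.1268]
tcp_rot: [3.141, -0.005, 0.522]
contact_force: [0.8, -0.6, -0.2]
opening: 0.21
gripper_force: 30.0
```

```bash
python3 -c "
from h import *
go(.4604,.0013,.12,82.27)"
```

```text
turn [  0.19  -0.26 -52.37] shift [-11.547   8.724   0.217] tcp [0.6019 0.3342 0.1268] rot [179.95  -0.3   29.9 ]
```

Call:
move_arm(commands=[[[0, 0, -10, -1.8, 1.3, 0, 1], [0, 0, -20, -3.7, 2.7, 0, 1], [0, 0, -30, -5.6, 4.2, 0, 1], [0, 0, -40, -7.5, 5.7, 0, 1], [0, 0, -50, -9.4, 7.1, 0, 1]]])

```text
t: 28.3
tcp_pos: [0.484, 0.0643, 0.1236]
tcp_rot: [3.141, -0.0, 1.385]
contact_force: [0.4, -0.8, 0.1]
opening: 0.209
gripper_force: 30.0
```

```bash
python3 -c "
from h import *
go(.4604,.0013,.11,82.27)"
```

```text
turn [ 0.06  0.   -2.89] shift [-2.651 -0.466  0.542] tcp [0.484  0.0643 0.1236] rot [179.94  -0.    79.38]
```

Call:
move_arm(commands=[[[0, 0, -2.5, -1.5, -0.3, 0, 1], [0, 0, -2.5, -2.6, -0.5, 0.3, 1], [0, 0, -2.5, -2.6, -0.5, 1.5, 1], [0, 0, -2.5, -2.6, -0.5, 2.6, 1], [0, 0, -2.5, -2.6, -0.5, 2.6, 1]]])

```text
t: 28.92
tcp_pos: [0.4584, 0.0048, 0.0566]
tcp_rot: [-3.137, -0.0, 1.423]
contact_force: [0.4, -0.4, -0.2]
opening: 0.209
gripper_force: 30.0
```

```bash
python3 - <<'E'
from h import *
import pickle
go(.4604,.0013,.046,82.27)
for i in range(3): c=read_camera('wrist')
cv2.imwrite('pics/w10.png',cv2.resize(c['img'][:,:,::-1],None,fx=1.5,fy=1.5));pickle.dump(c,open('w10.pkl','wb'))
go(.4604,.0013,.046,82.27)
E
```

```text
turn [-0.25 -0.03 -0.73] shift [-0.126  0.1    0.423] tcp [0.4584 0.0048 0.0566] rot [-1.7975e+02 -3.0000e-02  8.1540e+01]
turn [ 0.12  0.01 -0.7 ] shift [-0.123 -0.017  0.535] tcp [0.4612 0.0043 0.0594] rot [1.7988e+02 1.0000e-02 8.1570e+01]
```

View pics/w10.png

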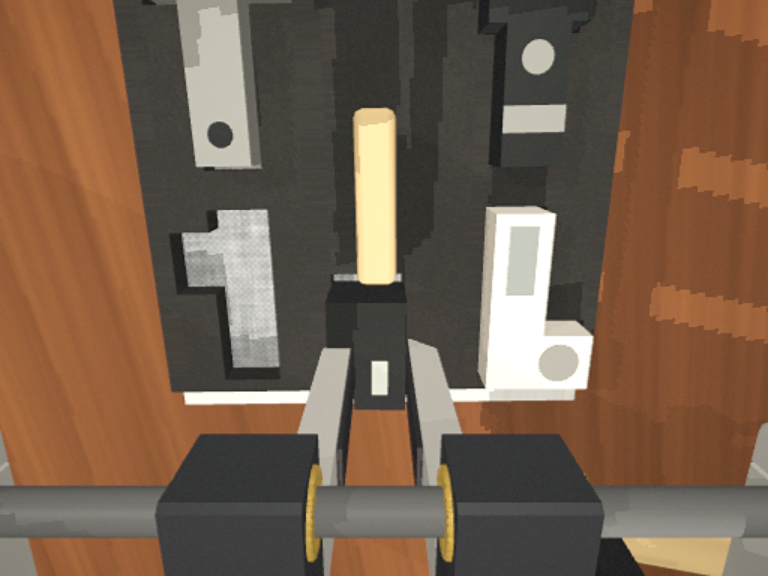

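```bash
python3 - <<'E'
from h import *
import pickle
c=pickle.load(open('w10.pkl','rb'));im=c["img"].astype(int).sum(2)//3
print(im[178:210,262].tolist(),im[225:285,225:228].mean(1).round().tolist());print(im[265:278,255].tolist());print(im[184,212:280].tolist());print(im[230,205:285].tolist())
z=.0702
for u,v in((380,302),(380,303.5),(380,408)): print(onz(c,u/1.5,v/1.5,z).round(4))
for u,v in((333,275),(402,275)): print(onz(c,u/1.5,v/1.5,.022).round(4))
for X,Y in((0,-38.5),(11.5,-38.5),(-21.5,-38.5)): print(X,np.array(proj(c,[.4698+.9909e-3*X+.1345e-3*Y,.0704-.1345e-3*X+.9909e-3*Y,.022]))*1.5)
E
```

```text
[213, 214, 213, 213, 214, 213, 213, 207, 200, 156, 48, 30, 41, 40, 39, 35, 40, 34, 41, 40, 42, 41, 38, 36, 64, 61, 60, 63, 59, 58, 62, 61] [46.0, 47.0, 46.0, 46.0, 46.0, 47.0, 38.0, 154.0, 186.0, 182.0, 183.0, 183.0, 182.0, 182.0, 183.0, 183.0, 183.0, 183.0, 183.0, 183.0, 183.0, 183.0, 182.0, 183.0, 182.0, 182.0, 182.0, 183.0, 182.0, 182.0, 183.0, 183.0, 183.0, 183.0, 183.0, 182.0, 183.0, 183.0, 183.0, 183.0, 184.0, 184.0, 184.0, 183.0, 183.0, 181.0, 177.0, 174.0, 171.0, 166.0, 157.0, 157.0, 149.0, 136.0, 136.0, 131.0, 123.0, 112.0, 112.0, 102.0]
[60, 60, 62, 61, 63, 61, 59, 59, 90, 112, 113, 109, 108]
[70, 65, 67, 68, 66, 64, 67, 69, 56, 34, 94, 155, 161, 156, 147, 134, 138, 151, 156, 154, 150, 149, 154, 157, 196, 197, 172, 207, 216, 219, 222, 227, 227, 227, 227, 227, 228, 227, 227, 227, 228, 227, 227, 228, 228, 228, 228, 225, 221, 218, 213, 177, 195, 188, 202, 122, 51, 49, 67, 62, 67, 64, 63, 63, 60, 64, 61, 63]
[70, 73, 70, 69, 68, 71, 71, 66, 67, 67, 68, 70, 60, 46, 46, 48, 42, 46, 47, 48, 47, 49, 44, 44, 46, 43, 48, 43, 47, 45, 44, 63, 62, 62, 59, 64, 59, 65, 64, 64, 64, 60, 61, 62, 62, 64, 64, 62, 61, 59, 66, 60, 61, 62, 66, 63, 61, 64, 63, 62, 62, 65, 60, 61, 62, 61, 37, 136, 175, 177, 174, 174, 175, 176, 182, 185, 185, 187, 186, 189]
[0.4664 0.0339 0.0702]
[0.4663 0.0333 0.0702]
[ 0.46   -0.0091  0.0702]
[0.4447 0.0343 0.022 ]
[0.4761 0.0297 0.022 ]
0 [376.48175395 273.19416512]
11.5 [401.45905055 272.88953847]
-21.5 [329.80440196 273.76344872]
```

Call:
move_arm(commands=[[[0, 0, -0.7, -0.13, 0, 0, 1], [0, 0, -0.7, -0.13, 0, 0.2, 1], [0, 0, -0.7, -0.13, 0, 0.5, 1], [0, 0, -0.7, -0.13, 0, 0.6, 1], [0, 0, -0.7, -0.13, 0, 0.6, 1]]])

```text
t: 29.7
tcp_pos: [0.4594, 0.0013, 0.0426]
tcp_rot: [-3.141, -0.0, 1.436]
contact_force: [0.2, -0.3, -0.7]
opening: 0.212
gripper_force: 30.0
```

```bash
python3 - <<'E'
from h import *
go(.4606,.0011,.033,82.27)
for i in range(3): c=read_camera('wrist')
go(.4606,.0011,.033,82.27)
E
```

```text
turn [-0.06 -0.01 -0.02] shift [-0.001  0.047  0.382] tcp [0.4594 0.0013 0.0426] rot [-1.7994e+02 -1.0000e-02  8.2250e+01]
turn [ 0.01  0.   -0.01] shift [0.    0.027 0.405] tcp [0.4599 0.0012 0.0431] rot [179.99   0.    82.26]
```

Call:
move_arm(commands=[[[0, 0, 0, 0, 0.03, 0.1, 1], [0, 0, 0, 0, 0.03, 0.2, 1], [0, 0, 0, 0, 0.03, 0.3, 1], [0, 0, 0, 0, 0.03, 0.4, 1], [0, 0, 0, 0, 0.03, 0.4, 1]]])

```text
t: 30.48
tcp_pos: [0.4603, 0.0011, 0.0327]
tcp_rot: [-3.141, -0.0, 1.436]
contact_force: [-0.0, 1.0, -0.4]
opening: 0.208
gripper_force: 30.0
```

In freely; down to the floor, release, lift.

Call:
move_arm(commands=[[[0, 0, 0, 0, 0, 0.1, 1], [0, 0, 0, 0, 0, 0.2, 1], [0, 0, 0, 0, 0, 0.26, 1], [0, 0, 0, 0, 0, 0.3, 1], [0, 0, 0, 0, 0, 0.3, 1]]])

```text
t: 31.1
tcp_pos: [0.4605, 0.001, 0.0271]
tcp_rot: [-3.14, 0.0, 1.436]
contact_force: [-7.9, 0.6, 15.6]
opening: 0.211
gripper_force: 30.0
```

Call:
move_arm(commands=[[[0, 0, 0, 0, 0, 0, 0.3], [0, 0, 0, 0, 0, 0, 0.3], [0, 0, 0, 0, 0, -0.1, 0.3], [0, 0, 0, 0, 0, -1.2, 0.3], [0, 0, 0, 0, 0, -3.4, 0.3]]])

```text
t: 31.72
tcp_pos: [0.4584, 0.0015, 0.1094]
tcp_rot: [-3.136, -0.001, 1.435]
contact_force: [0.9, -0.4, 0.5]
opening: 0.353
gripper_force: 0.0
```

```bash
python3 -c "
from h import *
go(.43,.08,.28,82.27)"
```

```text
turn [-0.34 -0.04 -0.03] shift [ 2.961 -1.59  -6.815] tcp [0.4584 0.0015 0.1094] rot [-1.7966e+02 -4.0000e-02  8.2240e+01]
```

Call:
move_arm(commands=[[[0, 0, 0, 0, 0, -2, 0], [0, 0, 0, 0, 0, -4.4, 0], [0, 0, 0, -1.5, 0.5, -6.8, 0], [0, 0, 0, -3, 1, -9, 0], [0, 0, 3, -4.5, 1.5, -11.2, 0]]])

```text
t: 32.35
tcp_pos: [0.4802, -0.105, 0.3762]
tcp_rot: [3.141, 0.0, 1.382]
contact_force: [0.6, -0.3, 0.2]
opening: 0.5
gripper_force: 0.0
```

```bash
python3 - <<'E'
from h import *
import pickle
go(.58,-.30,.40,68.6)
a=pickle.load(open('w8.pkl','rb'));b=pickle.load(open('w10.pkl','rb'))
for p,q in(((82,409),(195,167)),((132,409),(247,167)),((101,385),(220,134))): print(tri(a,np.array(p)/1.5,b,np.array(q)/1.5))
E
```

```text
turn [ 0.03 -0.   10.59] shift [-6.914  5.384 -0.949] tcp [ 0.4802 -0.105   0.3762] rot [179.97   0.    79.19]
(array([0.40001411, 0.09040114, 0.03746411]), np.float64(0.0005581715068142645))
(array([0.42079979, 0.08694551, 0.03598538]), np.float64(0.0018654632721675317))
(array([0.41312452, 0.10130149, 0.03866704]), np.float64(8.685297198425536e-05))
```

Call:
move_arm(commands=[[[0, 0, 3, -1.6, 1.2, -0.9, 0], [0, 0, 6, -3.2, 2.4, -0.9, 0], [0, 0, 9, -4.8, 3.6, -0.9, 0], [0, 0, 10.6, -6.4, 4.8, -0.9, 0], [0, 0, 10.6, -6.9, 5.4, -0.9, 0]]])

```text
t: 32.98
tcp_pos: [0.5811, -0.3012, 0.3954]
tcp_rot: [-3.14, -0.0, 1.196]
contact_force: [-0.4, 0.4, 1.1]
opening: 0.501
gripper_force: 0.0
```

Call:
move_arm(commands=[[[0, 0, 0, 0, 0, 0, 0], [0, 0, 0, 0, 0, 0, 0], [0, 0, 0, 0, 0, 0, 0], [0, 0, 0, 0, 0, 0, 0], [0, 0, 0, 0, 0, 0, 0]]])

```text
t: 33.6
tcp_pos: [0.5808, -0.2984, 0.3972]
tcp_rot: [3.141, 0.0, 1.199]
contact_force: [-0.0, -0.5, -0.3]
opening: 0.501
gripper_force: 0.0
```

```bash
python3 -c "
from h import *
import pickle
c=snap('wrist','w11.png',1.5);pickle.dump(c,open('w11.pkl','wb'))
s=r.get_state();print(s['tcp_pos'],s['tcp_rot'])"
```

```text
[ 0.58078751 -0.29848032  0.39715344] [3.14131183e+00 7.98346386e-05 1.19846017e+00]
```

View pics/w11.png

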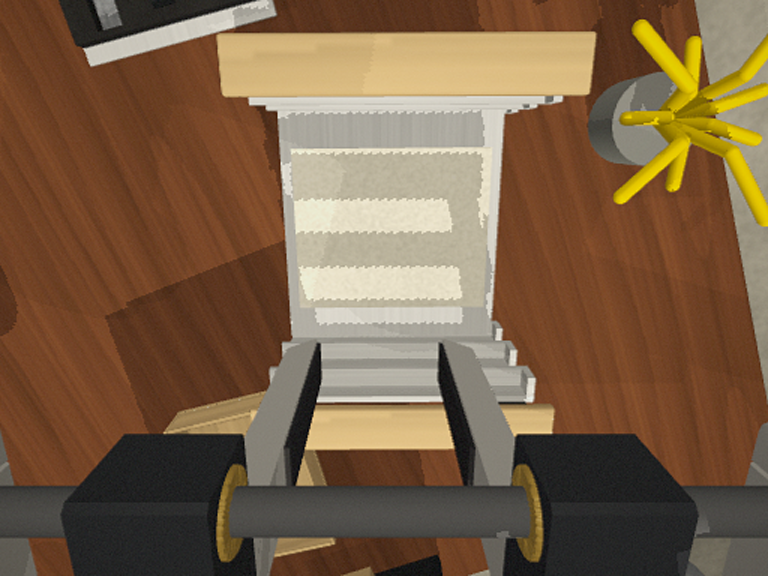

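```bash
python3 - <<'E'
from h import *
import pickle
c=pickle.load(open('w11.pkl','rb'));g=cv2.GaussianBlur(cv2.cvtColor(c["img"],cv2.COLOR_RGB2GRAY),(3,3),0).astype(float)
def edge(us,v0,w=5,z=.27):
    P=[]
    for u in us:
        d=np.abs(np.diff(g[v0-w:v0+w+1,u]));k=(d*np.arange(len(d))).sum()/d.sum() if 0 else d.argmax()
        if 0<k<len(d)-1: k+= .5*(d[k-1]-d[k+1])/(d[k-1]-2*d[k]+d[k+1])
        P.append(onz(c,u,v0-w+k+.5,z)[:2])
    P=np.array(P,np.float32);vx,vy,x,y=cv2.fitLine(P,cv2.DIST_HUBER,0,.01,.01).ravel()
    s=np.sign(vx);return np.array([x,y]),np.array([vx,vy])*s,np.degrees(np.arctan2(vy*s,vx*s))
A=edge(range(155,385,4),22);B=edge(range(322,365,2),299)
D=edge(range(155,385,4),64);Ei=edge(range(215,290,3),270)
for n,e in(("outL",A),("outR",B),("inL",D),("inR",Ei)): print(n,e)
nrm=np.array([-A[1][1],A[1][0]]);print("outer sep",nrm@(A[0]-B[0]),"in",nrm@(D[0]-Ei[0]))
for n,u,v in(("fL",218,33),("bL",596,31),("fLi",218,96),("bR",554,448),("bRi",553,405)): 
    p=onz(c,u/1.5,v/1.5,.27)[:2];print(n,p.round(4),(p@A[1]).round(4))
# end stop faces / rails ends on level 205 and 150 (tops): right ends
for z,u,v in((.205,249,100),(.223,535,370),(.205,525,402)): p=onz(c,u/1.5,v/1.5,z)[:2];print(z,p.round(4),(p@A[1]).round(4))
E
```

```text
outL (array([ 0.63761187, -0.16350004], dtype=float32), array([ 0.9331906 , -0.35938194], dtype=float32), np.float32(-21.062243))
outR (array([ 0.6255356, -0.4503224], dtype=float32), array([ 0.9604328, -0.2785118], dtype=float32), np.float32(-16.171402))
inL (array([ 0.6431229 , -0.20217954], dtype=float32), array([ 0.93384963, -0.35766593], dtype=float32), np.float32(-20.95692))
inR (array([ 0.54950875, -0.38209614], dtype=float32), array([ 0.9315175, -0.3636966], dtype=float32), np.float32(-21.327389))
outer sep 0.2719999 in 0.20153973
fL [ 0.5489 -0.1295] 0.5588
bL [ 0.7497 -0.2067] 0.7739
fLi [ 0.5338 -0.1595] 0.5554
bR [ 0.654 -0.464] 0.7771
bRi [ 0.6628 -0.4295] 0.7729
0.205 [ 0.5366 -0.1573] 0.5573
0.223 [ 0.6655 -0.4261] 0.7742
0.205 [ 0.6519 -0.4626] 0.7746
```

```bash
python3 - <<'E'
from h import *
import pickle
a=pickle.load(open('w1.pkl','rb'));b=pickle.load(open('w11.pkl','rb'))
for p,q in(((289,196),(292,150)),((421,51),(483,149)),((446,122),(445,200)),((508,172),(460,268))): print(tri(a,np.array(p)/1.5,b,np.array(q)/1.5))
go(.4698,.0704,.2,82.27)
E
```

```text
(array([ 0.53647672, -0.19530757,  0.1154151 ]), np.float64(0.0002196580969363918))
(array([ 0.71422906, -0.26326307,  0.05076244]), np.float64(0.005737952725474512))
(array([ 0.69224553, -0.3540757 , -0.31311972]), np.float64(0.007625789231563947))
(array([ 0.67260117, -0.516259  , -0.40735884]), np.float64(0.015962344434152936))
turn [ 2.00e-02  1.00e-02 -1.36e+01] shift [12.13  -9.505  7.883] tcp [ 0.5808 -0.2985  0.3972] rot [179.98   0.    68.67]
```

Call:
move_arm(commands=[[[0, 0, -2, 1.9, -1.5, 0, 0], [0, 0, -5, 3.8, -3, 0, 0], [0, 0, -8, 5.7, -4.5, 0, 0], [0, 0, -11, 7.6, -6, 1, 0], [0, 0, -13.6, 9.5, -7.5, 2, 0]]])

```text
t: 34.28
tcp_pos: [0.4936, -0.0129, 0.3491]
tcp_rot: [3.14, 0.0, 1.437]
contact_force: [0.2, 0.2, 0.9]
opening: 0.497
gripper_force: 0.0
```

Call:
move_arm(commands=[[[0, 0, 0, 1.6, -1.9, 1.5, 0], [0, 0, 0, 2.1, -2.6, 3, 0], [0, 0, 0, 2.1, -2.6, 5.5, 0], [0, 0, 0, 2.1, -2.6, 6.5, 0], [0, 0, 0, 2.1, -2.6, 6.5, 0]]])

```text
t: 34.9
tcp_pos: [0.4354, 0.0465, 0.1849]
tcp_rot: [-3.137, -0.0, 1.436]
contact_force: [0.2, 0.0, -0.5]
opening: 0.5
gripper_force: 0.0
```

```bash
python3 -c "
from h import *
import pickle
go(.4698,.0704,.04,82.27)
c=read_camera('wrist');pickle.dump(c,open('w12.pkl','wb'))
go(.4698,.0704,.04,82.27)
g=c['img']; print(g[150,150:350].min(1).tolist())"
```

```text
turn [-0.24 -0.   -0.  ] shift [1.13 1.26 5.79] tcp [0.4354 0.0465 0.1849] rot [-179.76   -0.     82.27]
turn [-0.03 -0.   -0.02] shift [1.134 1.179 5.875] tcp [0.4369 0.0463 0.1869] rot [-179.97   -0.     82.25]
[57, 59, 55, 60, 66, 70, 73, 76, 76, 76, 73, 71, 73, 78, 73, 74, 77, 74, 76, 70, 72, 72, 70, 73, 69, 71, 72, 71, 72, 63, 68, 67, 67, 68, 71, 66, 67, 67, 67, 65, 69, 65, 70, 66, 67, 72, 67, 68, 70, 66, 67, 66, 67, 64, 64, 64, 68, 67, 71, 64, 69, 68, 64, 65, 67, 69, 65, 66, 68, 67, 67, 70, 69, 68, 70, 63, 66, 63, 64, 66, 70, 68, 67, 67, 65, 66, 67, 65, 61, 62, 64, 62, 64, 61, 66, 69, 73, 70, 69, 71, 70, 67, 67, 66, 64, 69, 65, 65, 68, 68, 68, 64, 69, 61, 63, 64, 67, 65, 66, 67, 65, 69, 72, 64, 64, 72, 100, 110, 110, 138, 172, 181, 191, 191, 193, 193, 193, 191, 193, 191, 193, 191, 181, 165, 91, 61, 68, 69, 61, 66, 61, 65, 66, 60, 61, 62, 62, 66, 62, 63, 65, 62, 62, 62, 64, 62, 66, 65, 67, 64, 62, 60, 63, 62, 61, 64, 61, 64, 61, 65, 53, 55, 55, 53, 49, 55, 51, 53, 51, 55, 48, 51, 46, 49, 49, 50, 49, 54, 51, 52]
```

Call:
move_arm(commands=[[[0, 0, 0, 0.7, 0.8, 0, 0], [0, 0, 0, 1.13, 1.2, 0.3, 0], [0, 0, 0, 1.13, 1.2, 2, 0], [0, 0, 0, 1.13, 1.2, 4, 0], [0, 0, 0, 1.13, 1.2, 5, 0]]])

```text
t: 35.58
tcp_pos: [0.4711, 0.07, 0.0614]
tcp_rot: [3.141, -0.0, 1.435]
contact_force: [-0.7, -0.4, -0.4]
opening: 0.5
gripper_force: 0.0
```

Call:
move_arm(commands=[[[0, 0, 0, 0, 0, 0.5, 0], [0, 0, 0, 0, 0, 0.85, 0], [0, 0, 0, 0, 0, 0.85, 0], [0, 0, 0, 0, 0, 0.85, 0.3], [0, 0, 0, 0, 0, 0.85, 0.6]]])

```text
t: 36.2
tcp_pos: [0.4712, 0.0701, 0.0413]
tcp_rot: [3.14, -0.0, 1.436]
contact_force: [-0.5, 0.2, -0.5]
opening: 0.322
gripper_force: 0.0
```

Call:
move_arm(commands=[[[0, 0, 0, 0, 0, 0, 1], [0, 0, 0, 0, 0, 0, 1], [0, 0, 0, 0, 0, 0, 1], [0, 0, 0, 0, 0, 0, 1], [0, 0, 0, 0, 0, 0, 1]]])

```text
t: 36.83
tcp_pos: [0.4695, 0.0703, 0.0406]
tcp_rot: [-3.139, 0.0, 1.436]
contact_force: [-5.5, 0.7, 5.6]
opening: 0.149
gripper_force: 30.0
```

Call:
move_arm(commands=[[[0, 0, 0, 0, 0, -0.2, 1], [0, 0, 0, 0, 0, -0.6, 1], [0, 0, 0, 0, 0, -1.2, 1], [0, 0, 0, 0, 0, -1.8, 1], [0, 0, 0, 0, 0, -2.2, 1]]])

```text
t: 37.45
tcp_pos: [0.4712, 0.0701, 0.0971]
tcp_rot: [3.14, -0.0, 1.436]
contact_force: [1.1, -0.8, -6.4]
opening: 0.147
gripper_force: 30.0
```

Call:
move_arm(commands=[[[0, 0, 0, 0, 0, -0.8, 1], [0, 0, 0, 0, 0, -1.8, 1], [0, 0, 0, 0, 0, -2.8, 1], [0, 0, 0, 0, 0, -3.8, 1], [0, 0, 0, 0, 0, -4.4, 1]]])

```text
t: 38.08
tcp_pos: [0.4709, 0.0701, 0.2071]
tcp_rot: [3.14, -0.0, 1.436]
contact_force: [0.6, 0.5, -7.1]
opening: 0.15
gripper_force: 30.0
```

```bash
python3 -c "
from h import *
s=r.get_state();print(s['opening'],s['wrist_torque'],s['contact_force'])
go(.39,-.06,.205,76);go(.374,-.209,.205,68.9)"
```

```text
0.14960982251358904 [-0.00651292 -0.07445609 -0.00416199] [ 0.56354734  0.49482857 -7.13900916]
turn [ 0.12 -0.01  6.25] shift [-5.594 -2.505  0.08 ] tcp [0.4709 0.0701 0.2071] rot [ 1.7988e+02 -1.0000e-02  8.2250e+01]
turn [ 0.12 -0.02 13.35] shift [-11.586  -2.336   0.079] tcp [0.4709 0.0701 0.2071] rot [ 1.7988e+02 -1.0000e-02  8.2250e+01]
```

Call:
move_arm(commands=[[[0, 0, 1, -0.5, -0.3, 0, 1], [0, 0, 2, -1.6, -0.9, 0, 1], [0, 0, 3.5, -2.9, -1.6, 0, 1], [0, 0, 5, -4.2, -2.2, 0, 1], [0, 0, 6.3, -5.5, -2.5, 0, 1]]])

```text
t: 38.7
tcp_pos: [0.3877, -0.0584, 0.2037]
tcp_rot: [-3.139, -0.0, 1.324]
contact_force: [0.2, -0.6, -6.5]
opening: 0.146
gripper_force: 30.0
```

Call:
move_arm(commands=[[[0, 0, 1.5, -1.4, 0.1, 0, 1], [0, 0, 3, -2.8, 0.2, 0, 1], [0, 0, 5, -4.2, 0.3, 0, 1], [0, 0, 7, -5.5, 0.4, 0, 1], [0, 0, 7, -6, 0.5, 0, 1]]])

```text
t: 39.33
tcp_pos: [0.3641, -0.2071, 0.2041]
tcp_rot: [-3.139, -0.001, 1.201]
contact_force: [0.7, 1.2, -7.2]
opening: 0.143
gripper_force: 30.0
```

```bash
python3 -c "
from h import *
for i in range(4): read_camera('side')
go(.374,-.209,.1966,68.9)
p=np.array(r.get_state()['tcp_pos'])[:2]-[.598,-.2951];print('rack',p@[.933,-.3595],p@[.3595,.933])
c=snap('side');cv2.imwrite('pics/s2.png',c['img'][:,:,::-1])"
```

```text
turn [-0.09 -0.07  0.07] shift [-0.014  0.377  0.324] tcp [ 0.3653 -0.2053  0.2047] rot [-1.7991e+02 -7.0000e-02  6.8970e+01]
rack -0.24935462872265962 0.00013696700556212194
```

Call:
move_arm(commands=[[[0, 0, 0, 0, 0, 0.3, 1], [0, 0, 0, 0, 0.5, 0.32, 1], [0, 0, 0, 0, 1.2, 0.32, 1], [0, 0, 0, 0, 2, 0.32, 1], [0, 0, 0, 0, 2.5, 0.32, 1]]])

```text
t: 40.2
tcp_pos: [0.4253, -0.2288, 0.1973]
tcp_rot: [-3.141, -0.0, 1.204]
contact_force: [0.5, 0.5, -6.6]
opening: 0.146
gripper_force: 30.0
```

```bash
cat >> h.py <<'E'
def rk():
    s=r.get_state();p=np.array(s['tcp_pos'])[:2]-[.598,-.2951];print('rack',(p@[.933,-.3595]).round(4),(p@[.3595,.933]).round(4),s['tcp_pos'][2].round(4),np.degrees(s['tcp_rot']).round(2),'F',(s['contact_force'][:2]@np.array([[.933,.3595],[-.3595,.933]])).round(1),s['contact_force'][2].round(1),'T',s['wrist_torque'].round(2))
E
python3 -c "
from h import *
rk()"
```

```text
rack -0.1849 -0.0002 0.1973 [-1.7999e+02 -1.0000e-02  6.9000e+01] F [0.2 0.7] -6.6 T [-0.02  0.03 -0.03]
```

Entered without contact (edge 25 mm past the mouth); continue.

Call:
move_arm(commands=[[[0, 0, 0, 0, 0.5, 0, 1], [0, 0, 0, 0, 1.1, 0, 1], [0, 0, 0, 0, 1.7, 0, 1], [0, 0, 0, 0, 2.3, 0, 1], [0, 0, 0, 0, 2.8, 0, 1]]])

```text
t: 40.83
tcp_pos: [0.4903, -0.2541, 0.1974]
tcp_rot: [-3.141, -0.0, 1.204]
contact_force: [-0.1, -0.7, -7.3]
opening: 0.144
gripper_force: 30.0
```

Call:
move_arm(commands=[[[0, 0, 0, 0, 0.6, 0, 1], [0, 0, 0, 0, 1.3, 0, 1], [0, 0, 0, 0, 2, 0, 1], [0, 0, 0, 0, 2.7, 0, 1], [0, 0, 0, 0, 3.3, 0, 1]]])

```text
t: 41.45
tcp_pos: [0.5674, -0.2838, 0.1972]
tcp_rot: [-3.141, -0.0, 1.203]
contact_force: [-0.7, 0.6, -6.4]
opening: 0.151
gripper_force: 30.0
```

```bash
python3 -c "
from h import *
rk()"
```

```text
rack -0.0326 -0.0005 0.1972 [-1.7999e+02 -1.0000e-02  6.8950e+01] F [-0.9  0.3] -6.4 T [-0.02  0.02 -0.06]
```

Call:
move_arm(commands=[[[0, 0, 0, 0, 0.4, 0, 1], [0, 0, 0, 0, 0.8, 0, 1], [0, 0, 0, 0, 1.1, 0, 1], [0, 0, 0, 0, 1.1, 0.1, 1], [0, 0, 0, 0, 1.1, 0.2, 1]]])

```text
t: 42.08
tcp_pos: [0.5917, -0.2931, 0.1921]
tcp_rot: [-3.141, -0.0, 1.203]
contact_force: [0.1, 0.3, -6.8]
opening: 0.147
gripper_force: 30.0
```

```bash
python3 -c "
from h import *
rk()"
```

```text
rack -0.0065 -0.0004 0.1921 [-179.96   -0.     68.95] F [-0.   0.3] -6.8 T [-0.03 -0.02 -0.02]
```

Call:
move_arm(commands=[[[0, 0, 0, 0, 0.1, 0, 1], [0, 0, 0, 0, 0.2, 0, 1], [0, 0, 0, 0, 0.3, 0, 1], [0, 0, 0, 0, 0.4, 0, 1], [0, 0, 0, 0, 0.4, 0, 1]]])

```text
t: 42.7
tcp_pos: [0.5975, -0.2954, 0.1936]
tcp_rot: [-3.129, -0.0, 1.204]
contact_force: [-18.6, 7.7, 5.4]
opening: 0.149
gripper_force: 30.0
```

```bash
python3 -c "
from h import *
rk()"
```

```text
rack -0.0003 -0.0004 0.1936 [-1.7929e+02 -1.0000e-02  6.8970e+01] F [-20.1   0.5] 5.4 T [ 1.28  3.23 -0.06]
```

Call:
move_arm(commands=[[[0, 0, 0, 0, -0.08, 0, 1], [0, 0, 0, 0, -0.08, 0.05, 1], [0, 0, 0, 0, -0.08, 0.1, 1], [0, 0, 0, 0, -0.08, 0.1, 1], [0, 0, 0, 0, -0.08, 0.1, 1]]])

```text
t: 43.32
tcp_pos: [0.5973, -0.2954, 0.1912]
tcp_rot: [-3.135, 0.0, 1.204]
contact_force: [-12.1, 3.9, 2.7]
opening: 0.142
gripper_force: 30.0
```

```bash
python3 -c "
from h import *
rk()"
```

```text
rack -0.0006 -0.0006 0.1912 [-1.7961e+02  1.0000e-02  6.8960e+01] F [-12.7  -0.7] 2.7 T [0.85 2.03 0.01]
```

Call:
move_arm(commands=[[[0, 0, 0, 0, -0.06, 0.02, 1], [0, 0, 0, 0, -0.06, 0.04, 1], [0, 0, 0, 0, -0.06, 0.04, 0.4], [0, 0, 0, 0, -0.06, 0.04, 0.3], [0, 0, 0, 0, -0.06, 0.04, 0.3]]])

```text
t: 43.95
tcp_pos: [0.5988, -0.2961, 0.1901]
tcp_rot: [3.139, 0.001, 1.203]
contact_force: [0.2, 1.1, 0.0]
opening: 0.348
gripper_force: 0.0
```

```bash
python3 -c "
from h import *
rk();print(r.get_state()['opening'])"
```

```text
rack 0.0011 -0.0006 0.1901 [1.7987e+02 3.0000e-02 6.8950e+01] F [-0.2  1.1] 0.0 T [-0.02 -0.06  0.02]
0.34788117313385947
```

Call:
move_arm(commands=[[[0, 0, 0, 0, 0, -0.6, 0.3], [0, 0, 0, 0, 0, -2, 0.3], [0, 0, 0, 0, 0, -4, 0.3], [0, 0, 0, 0, 0, -6, 0.3], [0, 0, 0, 0, 0, -8, 0.3]]])

```text
t: 44.58
tcp_pos: [0.5981, -0.2956, 0.3922]
tcp_rot: [3.14, 0.0, 1.203]
contact_force: [0.7, -1.1, -0.0]
opening: 0.354
gripper_force: 0.0
```

Call:
move_arm(commands=[[[0, 0, 0, -1, 0, 0, 0.3], [0, 0, 0, -2, 0, 0, 0.3], [0, 0, 0, -2, 0, 0, 0.3], [0, 0, 0, -2, 0, 0, 0.3], [0, 0, 0, -2, 0, 0, 0.3]]])

```text
t: 45.2
tcp_pos: [0.5802, -0.3418, 0.3882]
tcp_rot: [-3.14, -0.001, 1.204]
contact_force: [-0.6, 0.3, 0.2]
opening: 0.351
gripper_force: 0.0
```

```bash
python3 - <<'E'
from h import *
import pickle
for i in range(4): c=read_camera('wrist')
pickle.dump(c,open('w13.pkl','wb'));im=c["img"]
X=np.array([.933,-.3595]);Y=np.array([.3595,.933]);O=np.array([.598,-.2951])
W=lambda p:O+p[0]*X+p[1]*Y
# predicted foam-top corners (tray at x=.002) vs image: dark region bounding
for n,p,z in(("foamFL",(-.101,.098),.172),("foamBL",(.105,.098),.172),("foamFR",(-.101,-.098),.172),("foamBR",(.105,-.098),.172),("handle",(.002,0),.222)):
    print(n,np.round(proj(c,np.append(W(p),z)),1))
dark=((im.max(2)<85)&(im.max(2).astype(int)-im.min(2)<16)).astype(np.uint8);dark[300:]=0
dark=cv2.morphologyEx(dark,cv2.MORPH_CLOSE,np.ones((7,7)));dark=cv2.morphologyEx(dark,cv2.MORPH_OPEN,np.ones((5,5)))
k=max(cv2.findContours(dark,0,2)[0],key=cv2.contourArea)
print(cv2.contourArea(k),cv2.approxPolyDP(k,6,True)[:,0].tolist())
hs=cv2.cvtColor(im,cv2.COLOR_RGB2HSV);u,v=proj(c,np.append(W((.002,0)),.222));u,v=int(u),int(v)
w=((hs[...,0]>10)&(hs[...,0]<30)&(hs[...,1]>60)&(hs[...,2]>140)).astype(np.uint8)[v-60:v+60,u-40:u+40]
n,l,s,ce=cv2.connectedComponentsWithStats(w);i=1+s[1:,4].argmax();print("handle",s[i],ce[i]+[u-40,v-60])
E
```

```text
foamFL [161.7  37.4]
foamBL [346.   37.6]
foamFR [173.8 203.7]
foamBR [333.3 203.8]
handle [253.8 130.9]
25690.0 [[161, 38], [173, 203], [290, 203], [292, 133], [316, 137], [314, 177], [332, 179], [342, 39]]
handle [ 33  32  13  57 722] [251.87811634 129.73822715]
```

```bash
python3 -c "
from h import *
print(order.sign_off())"
```

```text
the job is handed in; nothing more can be done
None
```

The job is handed in: the adapter, microphone, presenter and charger (the hub was absent) are pressed into their pockets, and the tray is on the 150 mm rail pair, directly above the paper shelf, handle up, pushed until it met the end stops. I checked this by contact forces and camera measurements; the judging result was not shown.

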